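# Refit the spacers of the dough moulder's tensioner spindle

### The job

Refit the three steel spacers lying on the baking tray onto the upright spindle of the belt-tensioner bracket: widest first at the bottom, then the middle one, then the smallest on top, each slid fully home. The spindle stands off-centre on its clamped disc, each time to a different side, so feel for it; ease the spacers on gently, never forcing or dropping them, and leave the wrench, the oil can and the cup where they are.

Things in the scene. Friction and masses are not known exactly. Their poses are not given: they have to be found in the camera images.
- stand: fixed grey bracket: flat base plate 130 x 110 x 10 mm on the bench, origin at the centre of its underside, z up. Centred on its z axis is a dark steel disc 48 mm in diameter, clamped, with a flat top 28 mm above the origin; off its centre rises the spindle (see seat).
- seat (a point): centre of the disc's flat top, where the first spacer sits; turns with the bracket, z up. A rigid upright steel spindle, 16 mm in diameter, rises 50 mm above it, the last 3 mm tapering to a flat end 13 mm wide. The spindle's axis is 7 mm from this point, in a direction that differs each time, is not tied to the yaw and is not measured: see or feel for it.
- spacer_large: widest spacer: plain flat steel ring, 62 mm outside diameter, 18 mm hole, 15 mm thick, about 0.33 kg. Origin: centre of its underside, z along the hole, up. Lies flat on the tray floor.
- spacer_medium: middle spacer: plain flat steel ring, 50 mm outside diameter, 18 mm hole, 15 mm thick, about 0.2 kg. Origin: centre of its underside, z up. Lies flat on the tray floor.
- spacer_small: smallest spacer: plain flat steel ring, 38 mm outside diameter, 18 mm hole, 15 mm thick, about 0.1 kg. Origin: centre of its underside, z up. Lies flat on the tray floor.
- tray: fixed dark steel baking tray, 220 x 410 mm (x, y), rim 14 mm high, walls and floor 3 mm thick; origin at the centre of its underside. The spacers lie in a row along its y axis about 120 mm apart, in any order.
- wrench: bystander: steel wrench 160 mm long lying flat on the bench; leave alone
- oil_can: bystander: bare metal can 52 mm in diameter, 100 mm high, standing; origin at the centre of its underside; leave alone
- nut_cup: bystander: white cup 60 mm in diameter, 45 mm high, standing; origin at the centre of its underside; leave alone
Not all that is in view belongs to the job. What is shaped like the spacer_small but green or yellow is not meant.

How it is judged:
On the way, in this order (a step that is already met when the one before it is completed fails the run):
1. The widest spacer is fully home on the seat disc, flat, with the spindle through it (z of spacer_large in the frame of stand between 0.0255 and 0.0305 m and horizontal distance between spacer_large and stand below 0.0095 m and angle between the z axis of spacer_large and the z axis of stand, either way round below 0.06 rad), for 0.2 s.
2. The middle spacer is fully home on the widest one (z of spacer_medium in the frame of stand between 0.0405 and 0.0455 m and horizontal distance between spacer_medium and stand below 0.0095 m and angle between the z axis of spacer_medium and the z axis of stand, either way round below 0.06 rad), for 0.2 s.
3. The smallest spacer is fully home on the middle one, on top (z of spacer_small in the frame of stand between 0.0555 and 0.0605 m and horizontal distance between spacer_small and stand below 0.0095 m and angle between the z axis of spacer_small and the z axis of stand, either way round below 0.06 rad), for 0.2 s.
At the end, for the whole second after the job is handed in: All three spacers are on the spindle, released and at rest: widest on the seat disc, middle on it, smallest on top, each within 2.5 mm of its stacked height (undersides 28, 43 and 58 mm above the bracket's origin), lying flat within 0.06 rad, centres within 9.5 mm of the bracket's axis (all of step 1 and all of step 2 and all of step 3 and linear speed of each of spacer_large, spacer_medium, spacer_small below 0.01 m/s); the robot touches nothing.
It fails at once if A spacer is forced: the contact force between a spacer and the bracket (with its disc and spindle) exceeds 60 N (contact force between any of spacer_large, spacer_medium, spacer_small and stand above 60 N).
It fails at once if A spacer is dropped or slammed down: it moves faster than 0.3 m/s while around the spindle (centre within 12 mm of the bracket's axis, underside less than 74 mm above its origin) ((linear speed of spacer_large above 0.3 m/s and horizontal distance between spacer_large and stand below 0.012 m and z of spacer_large in the frame of stand below 0.074 m) or (linear speed of spacer_medium above 0.3 m/s and horizontal distance between spacer_medium and stand below 0.012 m and z of spacer_medium in the frame of stand below 0.074 m) or (linear speed of spacer_small above 0.3 m/s and horizontal distance between spacer_small and stand below 0.012 m and z of spacer_small in the frame of stand below 0.074 m)).
It fails at once if A bystander is disturbed: the wrench, oil can or cup moves more than 20 mm (distance of any of wrench, oil_can, nut_cup from where it was at the start of the episode above 0.02 m).
It also fails if it takes over 72 s, if anything falls off the work surface, if the arm or the gripper's body presses on something with over 40 N, if the wrist force passes 120 N, or if a joint passes its speed limit or range.

### The arm

A 6-joint arm with a two-finger parallel gripper is mounted at the origin on the work surface. World frame = base frame: x ahead of the robot, y to its left, z up, the work surface at z = 0. Lengths are in m, angles in rad, forces in N, time in s.
With the tool pointing down it reaches from about 0.35 to 0.775 m from the base axis. Payload 7.3 kg.
Tool frame: the origin (TCP) lies between the finger pads; the fingertips stand robot.tcp_to_tips ahead of it and the grasp point (between the pads) lies 2 mm behind it (robot.tcp_to_tips is the distance from the TCP to the fingertips, in m); y points along the fingers, x is the direction in which the jaws open and shut, and the axes are right-handed (so a half turn about y gives the same grasp; the last joint's range is limited). The gripper opens to 92 mm and grips with 3 to 60 N. Pads are 19 mm wide; open, the fingers measure 130 mm over their backs; the gripper's body (75 mm by 190 mm) begins 47 mm behind the grasp point.
Start: joints at [-1.457, 0.342, 1.524, -0, 1.275, -0.146], TCP at [0.135, -0.507, 0.244] pointing down, gripper open.
Joint ranges: [-2.53, 2.53], [-0.77, 2.02], [0.04, 2.7], [-1, 4.14], [0.28, 2.66], [-3.11, 3.11]. Speed limits (rad/s): [2.57, 2.57, 3.14, 3.14, 3.14, 3.14].

### API

Orientations are given as [roll, pitch, yaw] about the fixed x, y, z axes, in that order (R = Rz(yaw) Ry(pitch) Rx(roll)).
In Python, from cell import status, read_camera, get_calibration, robot gives the robot as it stands.
- The arm moves only by the shell command python3 -m creep 'ROWS' [FORCE]. ROWS is JSON, a list of rows, each an object of numbers: "dx", "dy", "dz": the shift along the tool's x, y, z in m; "rx", "ry", "rz": the turn, a rotation vector about the tool's x, y, z in rad; "gripper": the opening, from 0 (shut) to 1 (fully open). A call has 1 to 20 rows; each row is the pose to reach, as a shift and turn from the pose commanded when the call began, along the tool's axes at that moment; what a row does not reach only later rows make up. A row lasts 1/8 s, in which the tool goes at most 62.5 mm and 10.7 degrees, less where a joint would pass 70% of its speed; a pose out of reach is approached as far as the arm can. A call with a gripper value outside its range is refused whole. The fingers move at their own pace and stop on an object; FORCE is the grip in N (left out, the last holds). Time passes only in rows, so rows that repeat a pose let the fingers close. It gives the time, the measured TCP pose, the force and the opening at its end, in the units of the state.
- status.observe(): the state, without advancing time (a new reading comes with each control period).
- read_camera(name): name is "side" or "top" or "wrist"; returns (picture, depth): 480x640x3 uint8, red, green, blue; 480x640 float32, m along the optical axis (not along the pixel's ray), 0 where there is no reading.
- get_calibration(name): a dict with "fx", "fy", "cx", "cy" (pixels), "xyz" and "rotation" of the camera in the world; the wrist camera has in their place "mount" (4x4, takes a point from camera to tool coordinates, whose origin is the TCP and whose axes are the tool frame's). Camera axes: x right, y down, z forward; pixel columns grow to the right and rows downward; lengths in m; the calibration is good to about 2 mm. The wrist camera is an equidistant fisheye: a pixel r from the principal point sees the ray r / f radians off the axis. A picture is of the moment at which its call begins: read the wrist's pose just before it. get_calibration takes no time and is no camera call.
- robot.hand_in(): hands the job in, once; it reports no verdict.
The state is a dict: "time": time; "qpos": joint angles; "qvel": joint speeds; "joint_efforts": joint torques, N m; "tool_pos": TCP position; "tool_rot": TCP orientation; "contact_force": force on the tool from outside, world axes, zero at the start; "torque": the same for the moment, N m; "opening": finger opening in m.
Only numpy, scipy, OpenCV 4.12 (cv2) and the standard library are available. Lean on these libraries where they do the work, as an engineer would, in place of code of your own. Each camera call takes 0.05 s, during which the arm holds its last target.

## Working session

There is one attempt and no reset: what is moved stays moved. The work goes in short steps, Python scripts to look and compute and a shell command to move; the robot and the scene stay as the last step left them, time stands still between calls to the robot, and variables do not carry over. Pictures are saved under pics/ and viewed, and the job is handed in when it is done.

```bash
ls; mkdir -p pics
cat > h.py <<'E'
import numpy as np, cv2
from cell import status, read_camera, get_calibration, robot
E
python3 - <<'E'
from h import *
s=status.observe(); print({k:np.round(v,3) for k,v in s.items()}); print(robot.tcp_to_tips)
for n in ['side','top','wrist']:
    p,d=read_camera(n); cv2.imwrite(f'pics/{n}0.png',p[:,:,::-1]); np.save(f'{n}0.npy',d); print(n,get_calibration(n))
E
```

```text
pics
{'time': np.float64(0.0), 'qpos': array([-1.457,  0.343,  1.525, -0.   ,  1.275, -0.146]), 'qvel': array([-0.   , -0.   ,  0.   ,  0.001,  0.   , -0.001]), 'joint_efforts': array([ -0.   , -43.124, -24.422,   0.072,   0.056,  -0.   ]), 'tool_pos': array([ 0.135, -0.507,  0.243]), 'tool_rot': array([-1.571,  0.002, -1.311]), 'contact_force': array([ 0.274, -0.344,  0.214]), 'torque': array([0.049, 0.016, 0.024]), 'opening': np.float64(0.092)}
0.017
side {'fx': 603.2169404054961, 'fy': 603.2169404054961, 'cx': 324.33564830157303, 'cy': 253.61275864302797, 'xyz': array([ 0.19724958, -0.63885087,  0.87346462]), 'rotation': array([-2.40756402,  0.00366549, -0.55614473])}
top {'fx': 505.4770999917576, 'fy': 505.4770999917576, 'cx': 322.0823760481033, 'cy': 234.2074427340153, 'xyz': array([ 0.44594634, -0.00127654,  1.00631685]), 'rotation': array([-2.9938909 , -0.01537817, -1.57587592])}
wrist {'fx': 371.64829954431775, 'fy': 371.64829954431775, 'cx': 321.13907685323375, 'cy': 238.788453569825, 'mount': array([[ 9.99999949e-01,  2.97635093e-04,  1.17394652e-04,
         7.63177211e-04],
       [-3.44838265e-05, -2.64516418e-01,  9.64381182e-01,
        -1.40822553e-01],
       [ 3.18086495e-04, -9.64381136e-01, -2.64516394e-01,
         6.98047475e-02],
       [ 0.00000000e+00,  0.00000000e+00,  0.00000000e+00,
         1.00000000e+00]])}
```

View pics/top0.png

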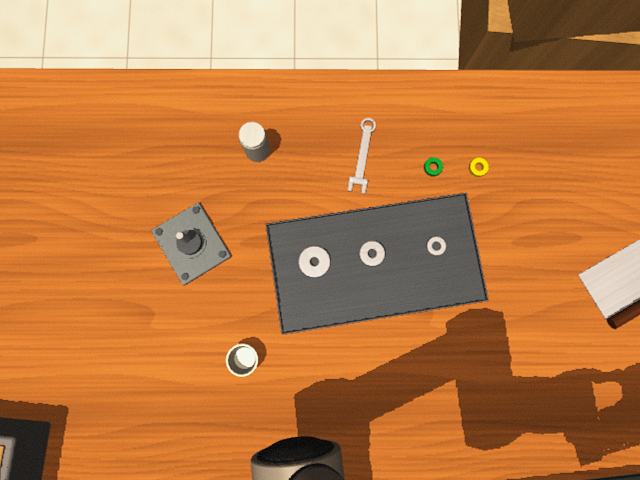

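View pics/side0.png

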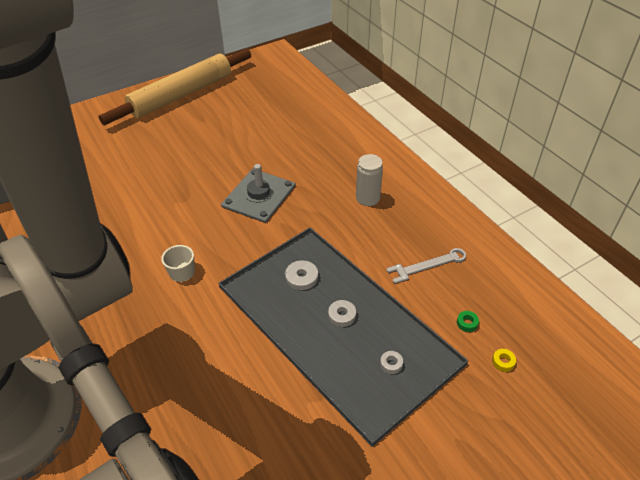

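View pics/wrist0.png

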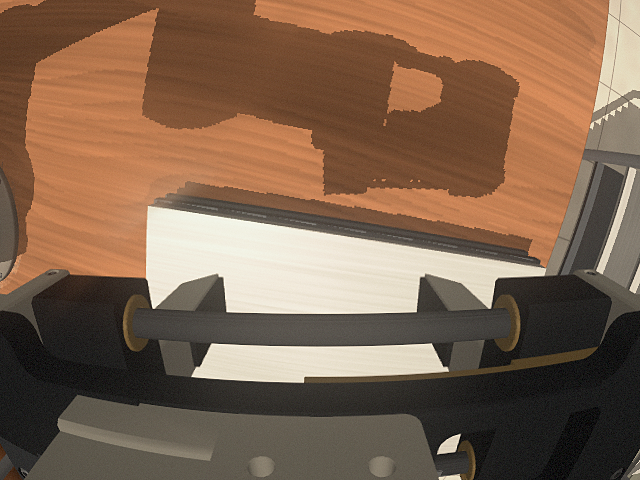

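```bash
cat >> h.py <<'E'
from scipy.spatial.transform import Rotation as Ro
def ray(n,u,v):
    c=get_calibration(n); R=Ro.from_euler('xyz',c['rotation']).as_matrix()
    return c['xyz'],R@np.array([(u-c['cx'])/c['fx'],(v-c['cy'])/c['fy'],1.])
def plane(n,u,v,z):
    o,d=ray(n,u,v); return o+d*(z-o[2])/d[2]
def proj(n,P):
    c=get_calibration(n); R=Ro.from_euler('xyz',c['rotation']).as_matrix()
    q=R.T@(np.asarray(P)-c['xyz']); return np.array([c['fx']*q[0]/q[2]+c['cx'],c['fy']*q[1]/q[2]+c['cy']])
def tri(p1,p2):
    o1,d1=ray('top',*p1);o2,d2=ray('side',*p2);d1=d1/np.linalg.norm(d1);d2=d2/np.linalg.norm(d2)
    A=np.array([d1,-d2]).T; t=np.linalg.lstsq(A,o2-o1,rcond=None)[0]
    a=o1+t[0]*d1;b=o2+t[1]*d2; return (a+b)/2,np.linalg.norm(a-b)
E
python3 - <<'E'
from h import *
for n,roi in [('top',(270,490,200,325)),('side',(225,460,235,430))]:
    p=cv2.imread(f'pics/{n}0.png'); d=np.load(f'{n}0.npy')
    g=p.min(axis=2); m=np.zeros(g.shape,np.uint8); a,b,c,e=roi; m[c:e,a:b]=(g[c:e,a:b]>125)*255
    cs,_=cv2.findContours(m,cv2.RETR_EXTERNAL,cv2.CHAIN_APPROX_NONE)
    for k in cs:
        if cv2.contourArea(k)<80: continue
        el=cv2.fitEllipse(k); print(n,np.round(el,2),np.round(plane(n,*el[0],.018),4), d[int(el[0][1]),int(el[0][0])+ (8)])
        # outline onto top plane
        P=np.array([plane(n,*q[0].astype(float),.018)[:2] for q in k]); print('  circle',cv2.minEnclosingCircle(P.astype(np.float32)))
    sub={'top':(140,195,240,290),'side':(215,155,300,225)}[n]
    q=p[sub[1]:sub[3],sub[0]:sub[2]]; cv2.imwrite(f'pics/{n}_br.png',cv2.resize(q,None,fx=7,fy=7,interpolation=cv2.INTER_NEAREST))
E
```

```text
Traceback (most recent call last):
ValueError: setting an array element with a sequence. The requested array has an inhomogeneous shape after 1 dimensions. The detected shape was (3,) + inhomogeneous part.
```

Run:
```python
from h import *
for n,roi in [('top',(270,490,200,325)),('side',(225,460,235,430))]:
    p=cv2.imread(f'pics/{n}0.png'); d=np.load(f'{n}0.npy')
    g=p.min(axis=2); m=np.zeros(g.shape,np.uint8); a,b,c,e=roi; m[c:e,a:b]=(g[c:e,a:b]>125)*255
    cs,_=cv2.findContours(m,cv2.RETR_EXTERNAL,cv2.CHAIN_APPROX_NONE)
    for k in cs:
        if cv2.contourArea(k)<80: continue
        el=cv2.fitEllipse(k); print(n,np.round(el[0],2),np.round(el[1],1),np.round(plane(n,*el[0],.018),4), d[int(el[0][1]),int(el[0][0])+ (8)])
        P=np.array([plane(n,*q[0].astype(float),.018)[:2] for q in k]); print('  circle',cv2.minEnclosingCircle(P.astype(np.float32)))
    sub={'top':(140,195,240,290),'side':(215,155,300,225)}[n]
    q=p[sub[1]:sub[3],sub[0]:sub[2]]; cv2.imwrite(f'pics/{n}_br.png',cv2.resize(q,None,fx=6,fy=6,interpolation=cv2.INTER_NEAREST))
```

```text
top [313.8  261.28] [30.3 30.7] [ 0.5393 -0.0007  0.018 ] 0.98891705
  circle ((0.5391843914985657, -0.0006044373731128871), 0.031111709773540497)
top [371.73 253.06] [24.1 24.4] [ 0.5551 -0.1148  0.018 ] 0.99515945
  circle ((0.5551055669784546, -0.11464264243841171), 0.025036370381712914)
top [436.09 245.52] [17.6 18.4] [ 0.5697 -0.2426  0.018 ] 1.0004693
  circle ((0.5698950290679932, -0.24247857928276062), 0.018924660980701447)
side [391.45 360.04] [18.4 21.5] [ 0.5711 -0.2409  0.018 ] 0.99480236
  circle ((0.5712028741836548, -0.24066296219825745), 0.01859121397137642)
side [341.79 310.81] [21.6 26.9] [ 0.5565 -0.1131  0.018 ] 1.058201
  circle ((0.5564570426940918, -0.11282755434513092), 0.024596240371465683)
side [301.16 272.59] [24.2 31.9] [0.5405 0.0008 0.018 ] 1.1195368
  circle ((0.5410511493682861, 0.0012235416797921062), 0.030658377334475517)
side [421.11 264.38] [16.6 75.3] [ 0.7417 -0.1013  0.018 ] 1.143635
  circle ((0.7510679364204407, -0.1054227352142334), 0.07672152668237686)
```

View pics/top_br.png

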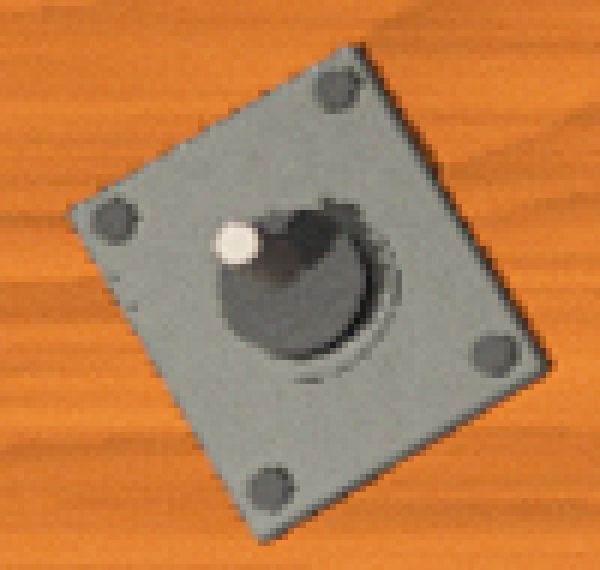

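View pics/side_br.png

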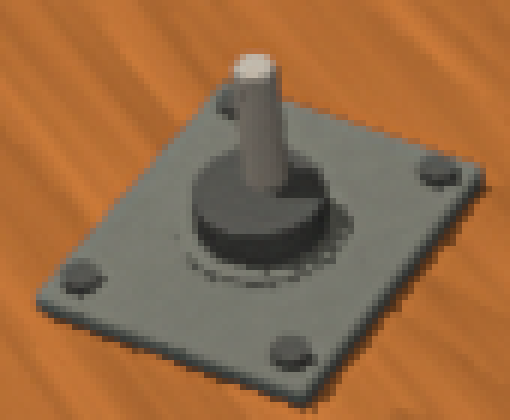

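```bash
cat >> h.py <<'E'
def tip(n,p,thr=150):
    a,b,c,e={'top':(170,190,225,245),'side':(245,270,158,175)}[n]
    g=p[c:e,a:b].min(axis=2).astype(float); 
    w=np.clip(g-thr,0,None); v,u=np.mgrid[c:e,a:b]; return (w*u).sum()/w.sum(),(w*v).sum()/w.sum(),(w>0).sum()
E
python3 - <<'E'
from h import *
T={}
for n in ['top','side']:
    p=cv2.imread(f'pics/{n}0.png'); u,v,k=tip(n,p,{'top':140,'side':165}[n]); T[n]=(u,v); print(n,u,v,k,plane(n,u,v,.078))
print(tri(T['top'],T['side']))
for n in ['top','side']:
    d=np.load(f'{n}0.npy'); u,v=T[n]; o,r=ray(n,u,v); print('depthpt',o+r*d[round(v),round(u)])
# plate: grey mask
p=cv2.imread('pics/top0.png').astype(int); m=((p.max(2)-p.min(2))<40).astype(np.uint8); m[:190]=0;m[295:]=0;m[:,:145]=0;m[:,240:]=0
cs,_=cv2.findContours(m,0,1); k=max(cs,key=cv2.contourArea); r=cv2.minAreaRect(k); print(r,plane('top',*r[0],.008)); print([np.round(plane('top',*q,.009),4) for q in cv2.boxPoints(r)])
E
```

```text
top 178.72135306553912 235.08414376321352 72 [0.58310984 0.248762   0.078     ]
side 256.5740740740741 165.4814814814815 10 [0.58435166 0.25218629 0.078     ]
(array([0.58246899, 0.24771066, 0.081979  ]), np.float64(0.00011335023361138323))
depthpt [0.58323759 0.24899489 0.07713536]
depthpt [0.58372935 0.25075384 0.07927881]
((190.86549377441406, 243.1167755126953), (63.980201721191406, 56.30130386352539), 59.34933090209961) [0.57727727 0.24304047 0.008     ]
[array([0.6038, 0.3239, 0.009 ]), array([0.6618, 0.2298, 0.009 ]), array([0.5506, 0.1621, 0.009 ]), array([0.4945, 0.2555, 0.009 ])]
```

```bash
python3 -m creep '[{"dx":-0.385,"dy":0.07,"dz":0.52,"ry":-1.311},{"dx":-0.385,"dy":0.07,"dz":0.52,"ry":-1.311},{"dx":-0.385,"dy":0.07,"dz":0.52,"ry":-1.311},{"dx":-0.385,"dy":0.07,"dz":0.52,"ry":-1.311},{"dx":-0.385,"dy":0.07,"dz":0.52,"ry":-1.311},{"dx":-0.385,"dy":0.07,"dz":0.52,"ry":-1.311},{"dx":-0.385,"dy":0.07,"dz":0.52,"ry":-1.311},{"dx":-0.385,"dy":0.07,"dz":0.52,"ry":-1.311},{"dx":-0.385,"dy":0.07,"dz":0.52,"ry":-1.311},{"dx":-0.385,"dy":0.07,"dz":0.52,"ry":-1.311},{"dx":-0.385,"dy":0.07,"dz":0.52,"ry":-1.311},{"dx":-0.385,"dy":0.07,"dz":0.52,"ry":-1.311},{"dx":-0.385,"dy":0.07,"dz":0.52,"ry":-1.311},{"dx":-0.385,"dy":0.07,"dz":0.52,"ry":-1.311}]'
python3 - <<'E'
from h import *
s=status.observe(); print(s['time'],np.round(s['tool_pos'],4),np.round(s['tool_rot'],4),np.round(s['qpos'],3))
p,d=read_camera('wrist'); cv2.imwrite('pics/w1.png',p[:,:,::-1]); np.save('w1.npy',d)
E
```

```text
0.15 [ 0.1349 -0.5071  0.2432] [-1.5707e+00  1.1000e-03 -1.3110e+00] [-1.457  0.343  1.525 -0.     1.275 -0.146]invalid input at $[0]: expected keys dx, dy, dz, rx, ry, rz, gripper
```

View pics/w1.png

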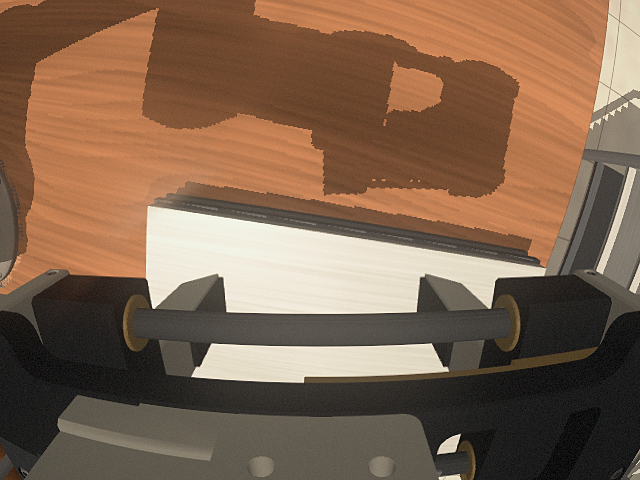

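```bash
python3 -m creep '[{"dx":-0.385,"dy":0.07,"dz":0.52,"rx":0,"ry":-1.311,"rz":0,"gripper":1},{"dx":-0.385,"dy":0.07,"dz":0.52,"rx":0,"ry":-1.311,"rz":0,"gripper":1},{"dx":-0.385,"dy":0.07,"dz":0.52,"rx":0,"ry":-1.311,"rz":0,"gripper":1},{"dx":-0.385,"dy":0.07,"dz":0.52,"rx":0,"ry":-1.311,"rz":0,"gripper":1},{"dx":-0.385,"dy":0.07,"dz":0.52,"rx":0,"ry":-1.311,"rz":0,"gripper":1},{"dx":-0.385,"dy":0.07,"dz":0.52,"rx":0,"ry":-1.311,"rz":0,"gripper":1},{"dx":-0.385,"dy":0.07,"dz":0.52,"rx":0,"ry":-1.311,"rz":0,"gripper":1},{"dx":-0.385,"dy":0.07,"dz":0.52,"rx":0,"ry":-1.311,"rz":0,"gripper":1},{"dx":-0.385,"dy":0.07,"dz":0.52,"rx":0,"ry":-1.311,"rz":0,"gripper":1},{"dx":-0.385,"dy":0.07,"dz":0.52,"rx":0,"ry":-1.311,"rz":0,"gripper":1},{"dx":-0.385,"dy":0.07,"dz":0.52,"rx":0,"ry":-1.311,"rz":0,"gripper":1},{"dx":-0.385,"dy":0.07,"dz":0.52,"rx":0,"ry":-1.311,"rz":0,"gripper":1},{"dx":-0.385,"dy":0.07,"dz":0.52,"rx":0,"ry":-1.311,"rz":0,"gripper":1},{"dx":-0.385,"dy":0.07,"dz":0.52,"rx":0,"ry":-1.311,"rz":0,"gripper":1}]'
python3 - <<'E'
from h import *
s=status.observe(); print(s['time'],np.round(s['tool_pos'],4),np.round(s['tool_rot'],4),np.round(s['qpos'],3))
p,d=read_camera('wrist'); cv2.imwrite('pics/w2.png',p[:,:,::-1]); np.save('w2.npy',d)
E
```

```text
time: 1.95
tool_pos: [0.538, -0.0028, 0.1739]
tool_rot: [-1.571, 0.0, -0.002]
contact_force: [0.6, 0.2, 0.3]
opening: 0.0917
1.95 [ 0.538  -0.0028  0.1739] [-1.5711e+00  0.0000e+00 -1.5000e-03] [-0.148  0.431  1.592 -0.     1.118 -0.146]
```

View pics/w2.png

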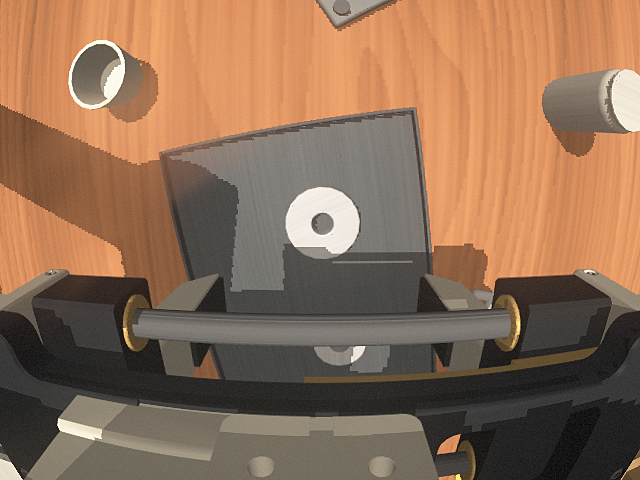

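```bash
cat >> h.py <<'E'
def wray(u,v,pos,rot):
    c=get_calibration('wrist'); x=(u-c['cx']);y=(v-c['cy']); r=np.hypot(x,y); th=r/c['fx']
    d=np.array([np.sin(th)*x/r,np.sin(th)*y/r,np.cos(th)]); M=c['mount']; R=Ro.from_euler('xyz',rot).as_matrix()
    return R@M[:3,3]+pos, R@M[:3,:3]@d
def wplane(u,v,z,pos,rot):
    o,d=wray(u,v,pos,rot); return o+d*(z-o[2])/d[2]
def bright(p,roi,thr=125):
    a,b,c,e=roi; m=np.zeros(p.shape[:2],np.uint8); m[c:e,a:b]=(p[c:e,a:b].min(axis=2)>thr)*255
    cs,_=cv2.findContours(m,cv2.RETR_EXTERNAL,cv2.CHAIN_APPROX_NONE); return sorted(cs,key=cv2.contourArea)
E
python3 - <<'E'
from h import *
p=cv2.imread('pics/w2.png'); pos=[.538,-.0028,.1739];rot=[-1.5711,0,-.0015]
g=p[180:270,270:370].min(2); cv2.imwrite('pics/w2c.png',cv2.resize(g,None,fx=6,fy=6))
# radial edges from centre: hole & outer
for lo in (90,):
  m=(g>150).astype(np.uint8)
  cs,h=cv2.findContours(m,cv2.RETR_CCOMP,cv2.CHAIN_APPROX_NONE)
  for k in cs:
    if len(k)<15: continue
    P=np.array([wplane(*(q[0]+[270,180]),.018,pos,rot)[:2] for q in k]).astype(np.float32)
    c=cv2.minEnclosingCircle(P); A=np.c_[2*P,np.ones(len(P))]; s=np.linalg.lstsq(A,(P**2).sum(1),rcond=None)[0]
    print(len(k),c,s[:2],np.sqrt(s[2]+s[0]**2+s[1]**2))
E
```

```text
210 ((0.5377037525177002, -0.001217008801177144), 0.030719807371497154) [0.53802628 0.00108922] 0.028734439229095812
65 ((0.5376687049865723, -0.0010607665171846747), 0.010071353986859322) [ 0.53755116 -0.00109004] 0.009504014006450078
```

View pics/w2c.png

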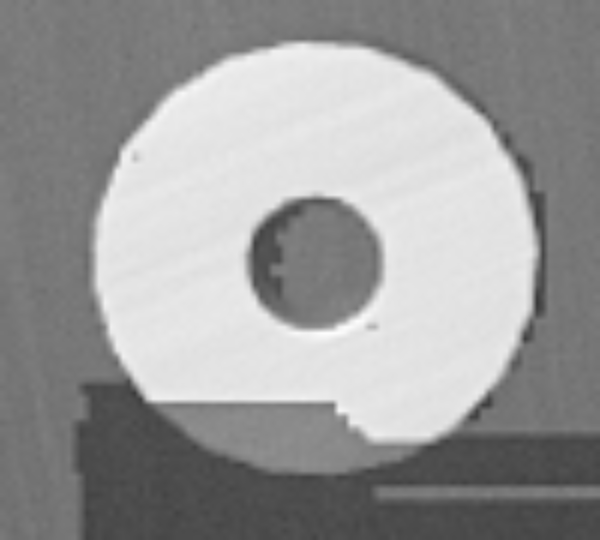

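```bash
python3 -m creep '[{"dx":0,"dy":0.05,"dz":0.002,"rx":0,"ry":0,"rz":0,"gripper":1},{"dx":0,"dy":0.1,"dz":0.002,"rx":0,"ry":0,"rz":0,"gripper":1},{"dx":0,"dy":0.13,"dz":0.002,"rx":0,"ry":0,"rz":0,"gripper":1},{"dx":0,"dy":0.14,"dz":0.002,"rx":0,"ry":0,"rz":0,"gripper":1},{"dx":0,"dy":0.14,"dz":0.002,"rx":0,"ry":0,"rz":0,"gripper":1}]' 25
python3 - <<'E'
from h import *
s=status.observe(); print(s['time'],np.round(s['tool_pos'],4),np.round(s['tool_rot'],4),np.round(s['contact_force'],2))
p,d=read_camera('wrist'); cv2.imwrite('pics/w3.png',p[:,:,::-1])
E
```

```text
time: 2.62
tool_pos: [0.5387, -0.0002, 0.034]
tool_rot: [-1.571, -0.0, -0.001]
contact_force: [1.2, 0.0, 0.6]
opening: 0.0918
2.625 [ 5.387e-01 -2.000e-04  3.400e-02] [-1.5709e+00 -1.0000e-04 -7.0000e-04] [1.23 0.02 0.61]
```

View pics/w3.png

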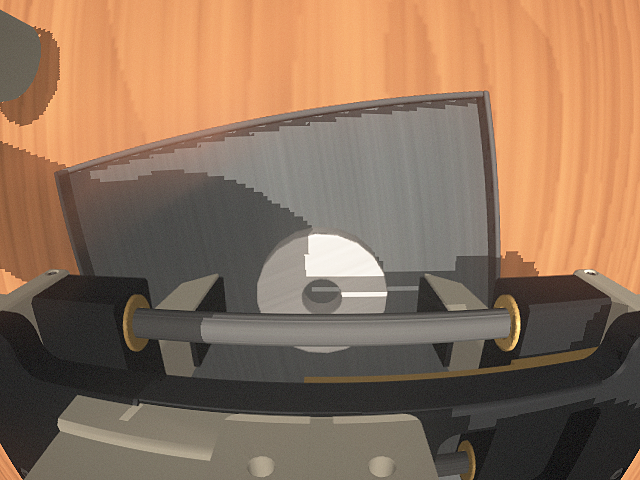

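```bash
python3 -m creep '[{"dx":0,"dy":0.006,"dz":0,"rx":0,"ry":0,"rz":0,"gripper":1},{"dx":0,"dy":0.011,"dz":0,"rx":0,"ry":0,"rz":0,"gripper":1},{"dx":0,"dy":0.011,"dz":0,"rx":0,"ry":0,"rz":0,"gripper":0.7},{"dx":0,"dy":0.011,"dz":0,"rx":0,"ry":0,"rz":0,"gripper":0.5},{"dx":0,"dy":0.011,"dz":0,"rx":0,"ry":0,"rz":0,"gripper":0.3},{"dx":0,"dy":0.011,"dz":0,"rx":0,"ry":0,"rz":0,"gripper":0.3}]' 25
python3 - <<'E'
from h import *
p=cv2.imread('pics/w3.png'); pos=[.5387,-.0002,.034];rot=[-1.5709,0,-.0007]
print(wplane(321,292,.018,pos,rot),wplane(387,292,.018,pos,rot),wplane(257,292,.018,pos,rot))
s=status.observe(); print(s['time'],np.round(s['tool_pos'],4),np.round(s['tool_rot'],4),np.round(s['contact_force'],2),s['opening'])
E
```

```text
time: 3.42
tool_pos: [0.5387, 0.0002, 0.0228]
tool_rot: [-1.571, -0.0, -0.0]
contact_force: [0.6, 0.0, -0.0]
opening: 0.0608
[0.5375553 0.0015261 0.018    ] [0.56817467 0.00122541 0.018     ] [0.507885   0.00127632 0.018     ]
3.425 [5.387e-01 2.000e-04 2.280e-02] [-1.5709e+00 -4.0000e-04 -1.0000e-04] [ 0.56  0.04 -0.01] 0.06077106379102867
```

```bash
python3 -m creep '[{"dx":0,"dy":-0.02,"dz":0,"rx":0,"ry":0,"rz":0,"gripper":0.3},{"dx":0,"dy":-0.06,"dz":0,"rx":0,"ry":0,"rz":0,"gripper":0.3},{"dx":0.01,"dy":-0.105,"dz":0.03,"rx":0,"ry":0,"rz":0,"gripper":0.3},{"dx":0.03,"dy":-0.105,"dz":0.08,"rx":0,"ry":0,"rz":0,"gripper":0.3},{"dx":0.045,"dy":-0.105,"dz":0.13,"rx":0,"ry":0,"rz":0,"gripper":0.3},{"dx":0.045,"dy":-0.105,"dz":0.15,"rx":0,"ry":0,"rz":0,"gripper":0.3},{"dx":0.045,"dy":-0.105,"dz":0.15,"rx":0,"ry":0,"rz":0,"gripper":0.3},{"dx":0.045,"dy":-0.105,"dz":0.15,"rx":0,"ry":0,"rz":0,"gripper":0.3}]'
python3 - <<'E'
from h import *
s=status.observe(); print(s['time'],np.round(s['tool_pos'],4),np.round(s['tool_rot'],4),np.round(s['contact_force'],2),s['opening'])
p,d=read_camera('wrist'); cv2.imwrite('pics/w4.png',p[:,:,::-1])
E
```

```text
time: 4.42
tool_pos: [0.583, 0.1492, 0.1272]
tool_rot: [-1.572, 0.001, -0.001]
contact_force: [0.8, -0.2, -2.9]
opening: 0.0606
4.425 [0.583  0.1492 0.1272] [-1.5716e+00  1.3000e-03 -5.0000e-04] [ 0.81 -0.25 -2.86] 0.060622308706437915
```

View pics/w4.png

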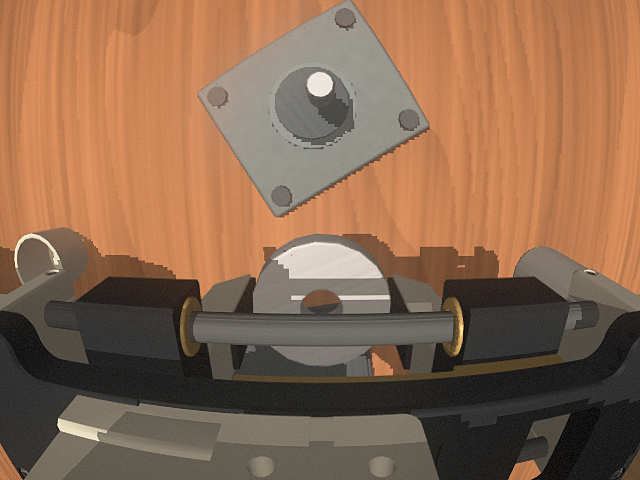

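Run:
```python
from h import *
p=cv2.imread('pics/w4.png'); pos=np.array([.583,.1492,.1272]);rot=[-1.5716,.0013,-.0005]
k=bright(p,(300,340,65,105),200)[-1]; e=cv2.minEnclosingCircle(k); M=cv2.moments(k); u,v=M['m10']/M['m00'],M['m01']/M['m00']; print(e,u,v)
print('tip',wplane(u,v,.078,pos,rot))
k2=[wplane(*q[0],.078,pos,rot)[:2] for q in k]; print(cv2.minEnclosingCircle(np.float32(k2)))
z=.1224
for q in [(320.5,234.5),(320.5,365),(252,300),(391,300),(301,305),(342.5,305),(321,290.5)]: print(q,wplane(*q,z,pos,rot)-pos)
g=p[225:375,240:400]; cv2.imwrite('pics/w4c.png',cv2.resize(g,None,fx=5,fy=5,interpolation=cv2.INTER_CUBIC))
```

```text
((319.625, 83.5), 12.465678215026855) 319.5077339520495 83.8553750966744
tip [0.58107162 0.24775532 0.078     ]
((0.5818202495574951, 0.24796998500823975), 0.0062987967394292355)
(320.5, 234.5) [-0.00134479  0.0319246  -0.0048    ]
(320.5, 365) [-0.00139671 -0.03117717 -0.0048    ]
(252, 300) [-0.03117243  0.00249703 -0.0048    ]
(391, 300) [ 0.02930163  0.00250141 -0.0048    ]
(301, 305) [-0.00980271  0.00041572 -0.0048    ]
(342.5, 305) [ 0.00814809  0.00041548 -0.0048    ]
(321, 290.5) [-0.00114961  0.00730844 -0.0048    ]
```

View pics/w4c.png

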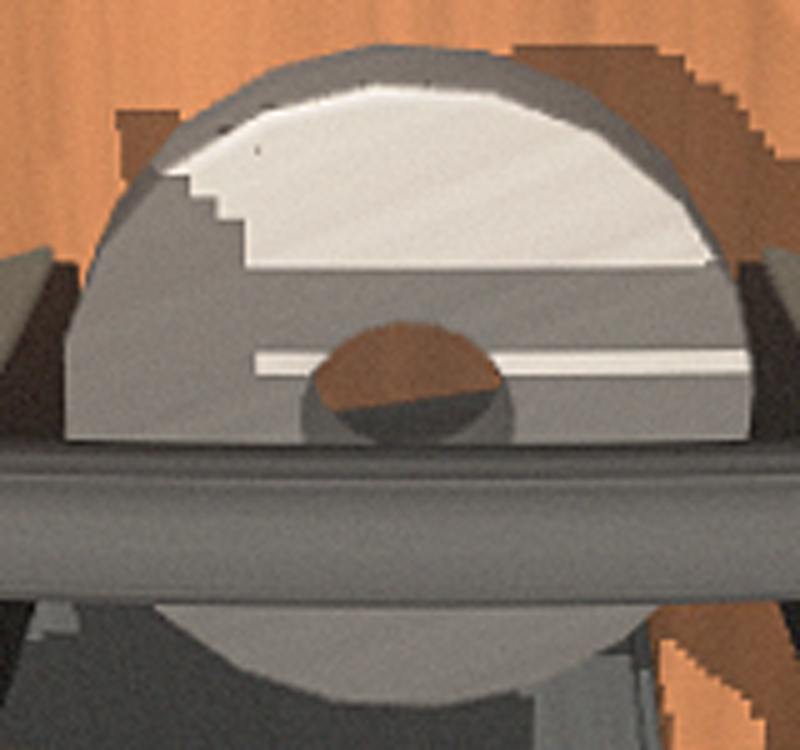

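Run:
```python
from h import *
pos=np.array([.583,.1492,.1272]);rot=[-1.5716,.0013,-.0005]
z=.1224
for q in [(318.5,241.7),(322,366),(252.7,310),(390.2,310),(300,308),(342.7,308),(321,289.2)]: print(q,np.round(wplane(*q,z,pos,rot)-pos,4))
```

```text
(318.5, 241.7) [-0.0022  0.0289 -0.0048]
(322, 366) [-0.0007 -0.0318 -0.0048]
(252.7, 310) [-0.0312 -0.0024 -0.0048]
(390.2, 310) [ 0.0293 -0.0024 -0.0048]
(300, 308) [-0.0103 -0.001  -0.0048]
(342.7, 308) [ 0.0083 -0.001  -0.0048]
(321, 289.2) [-0.0011  0.0079 -0.0048]
```

```bash
python3 -m creep '[{"dx":0,"dy":0,"dz":0.05,"rx":0,"ry":0,"rz":0,"gripper":0.3},{"dx":-0.0005,"dy":0,"dz":0.09,"rx":0,"ry":0,"rz":0,"gripper":0.3},{"dx":-0.0005,"dy":0,"dz":0.1002,"rx":0,"ry":0,"rz":0,"gripper":0.3},{"dx":-0.0005,"dy":0.01,"dz":0.1002,"rx":0,"ry":0,"rz":0,"gripper":0.3},{"dx":-0.0005,"dy":0.023,"dz":0.1002,"rx":0,"ry":0,"rz":0,"gripper":0.3},{"dx":-0.0005,"dy":0.024,"dz":0.1002,"rx":0,"ry":0,"rz":0,"gripper":0.3},{"dx":-0.0005,"dy":0.024,"dz":0.1002,"rx":0,"ry":0,"rz":0,"gripper":0.3}]'
python3 - <<'E'
from h import *
s=status.observe(); print(s['time'],np.round(s['tool_pos'],4),np.round(s['tool_rot'],4),np.round(s['contact_force'],2),s['torque'])
for n in ['wrist','side']:
  p,d=read_camera(n); cv2.imwrite(f'pics/{n}5.png',p[:,:,::-1])
  a=p[225:375,240:400] if n=='wrist' else p[120:230,190:330]
  cv2.imwrite(f'pics/{n}5c.png',cv2.resize(a[:,:,::-1],None,fx=5,fy=5,interpolation=cv2.INTER_CUBIC))
E
```

```text
time: 5.35
tool_pos: [0.5832, 0.2497, 0.1034]
tool_rot: [-1.571, 0.0, -0.001]
contact_force: [-0.2, -0.3, -3.9]
opening: 0.0605
5.35 [0.5832 0.2497 0.1034] [-1.5711e+00  5.0000e-04 -1.0000e-03] [-0.21 -0.31 -3.87] [-0.00418412 -0.126252    0.00348017]
```

View pics/wrist5c.png

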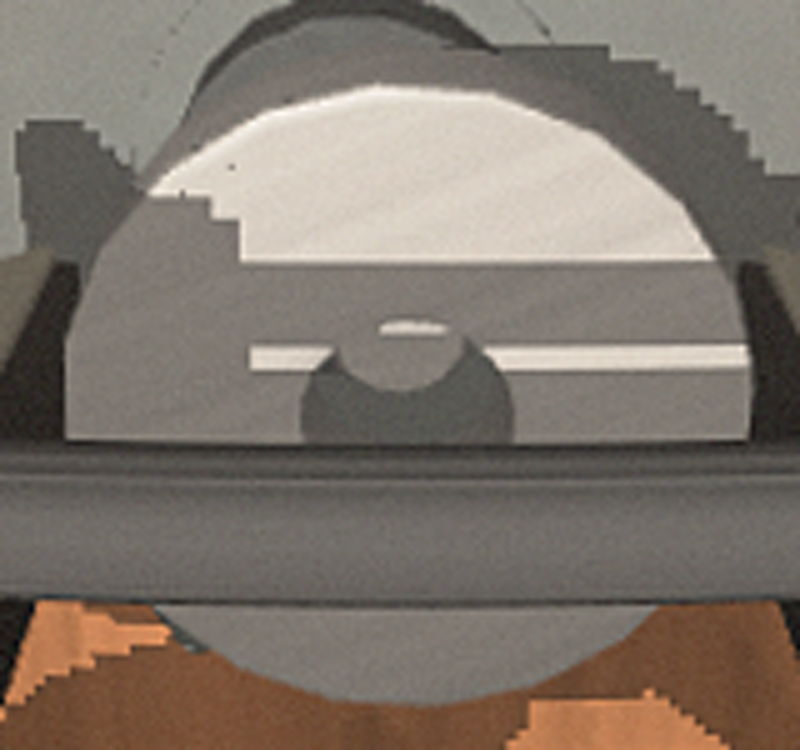

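View pics/side5c.png

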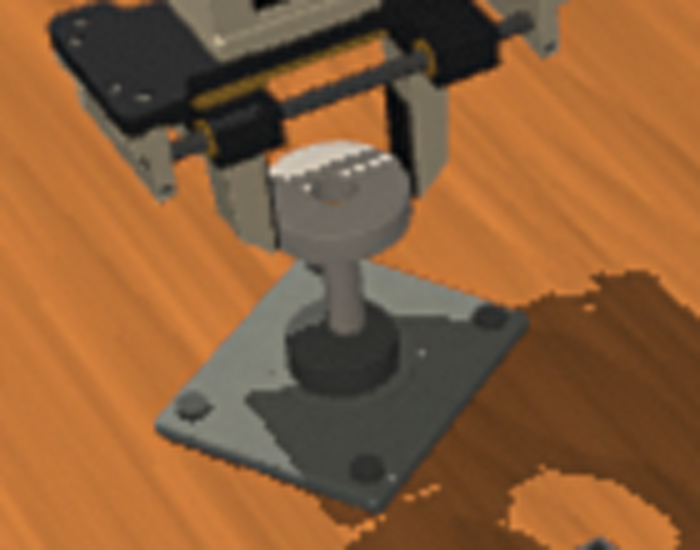

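Run:
```python
from h import *
pos=np.array([.5832,.2497,.1034]);rot=[-1.5711,.0005,-.001]
z=pos[2]-.0048
for q in [(300,308),(343,308),(321,289)]: print('ring',q,np.round(wplane(*q,z,pos,rot)-pos,4))
for q in [(320,303),(307.8,294),(332.4,294)]: print('tip',q,np.round(wplane(*q,.078,pos,rot)-pos,4))
```

```text
ring (300, 308) [-0.0103 -0.001  -0.0048]
ring (343, 308) [ 0.0084 -0.001  -0.0048]
ring (321, 289) [-0.0011  0.008  -0.0048]
tip (320, 303) [-0.0017 -0.0083 -0.0254]
tip (307.8, 294) [-0.0076 -0.0035 -0.0254]
tip (332.4, 294) [ 0.0044 -0.0035 -0.0254]
```

```bash
python3 -m creep '[{"dx":-0.0006,"dy":0.003,"dz":-0.0007,"rx":0,"ry":0,"rz":0,"gripper":0.3},{"dx":-0.0006,"dy":0.005,"dz":-0.0007,"rx":0,"ry":0,"rz":0,"gripper":0.3},{"dx":-0.0006,"dy":0.006,"dz":-0.0007,"rx":0,"ry":0,"rz":0,"gripper":0.3},{"dx":-0.0006,"dy":0.0065,"dz":-0.0007,"rx":0,"ry":0,"rz":0,"gripper":0.3},{"dx":-0.0006,"dy":0.007,"dz":-0.0007,"rx":0,"ry":0,"rz":0,"gripper":0.3},{"dx":-0.0006,"dy":0.007,"dz":-0.0007,"rx":0,"ry":0,"rz":0,"gripper":0.3}]'
```

```text
time: 6.2
tool_pos: [0.5824, 0.2498, 0.0966]
tool_rot: [-1.571, 0.0, 0.0]
contact_force: [-0.5, 0.1, -3.5]
opening: 0.0605
```

```bash
python3 -m creep '[{"dx":0,"dy":0.001,"dz":0,"rx":0,"ry":0,"rz":0,"gripper":0.3},{"dx":0,"dy":0.002,"dz":0,"rx":0,"ry":0,"rz":0,"gripper":0.3},{"dx":0,"dy":0.003,"dz":0,"rx":0,"ry":0,"rz":0,"gripper":0.3},{"dx":0,"dy":0.003,"dz":0,"rx":0,"ry":0,"rz":0,"gripper":0.3}]'
python3 - <<'E'
from h import *
for i in range(3):
  s=status.observe(); print(s['time'],np.round(s['tool_pos'],4),np.round(s['tool_rot'],4),np.round(s['contact_force'],2),s['torque'])
  p,d=read_camera('wrist')
cv2.imwrite('pics/w6c.png',cv2.resize(p[225:375,240:400,::-1],None,fx=5,fy=5,interpolation=cv2.INTER_CUBIC))
E
```

```text
time: 6.7
tool_pos: [0.5823, 0.2498, 0.0935]
tool_rot: [-1.571, 0.0, 0.0]
contact_force: [0.4, -0.3, -4.5]
opening: 0.0608
6.7 [0.5823 0.2498 0.0935] [-1.571e+00  3.000e-04  0.000e+00] [ 0.36 -0.29 -4.49] [-0.02390051 -0.05207939  0.00232594]
6.75 [0.5824 0.2497 0.0936] [-1.5709e+00  1.0000e-04  0.0000e+00] [ 0.09  0.54 -3.16] [-0.00240816 -0.10759917 -0.08468101]
6.8 [0.5824 0.2498 0.0937] [-1.5709 -0.     -0.    ] [-0.07  0.59 -2.99] [-0.12695713 -0.14437974  0.00343806]
```

View pics/w6c.png

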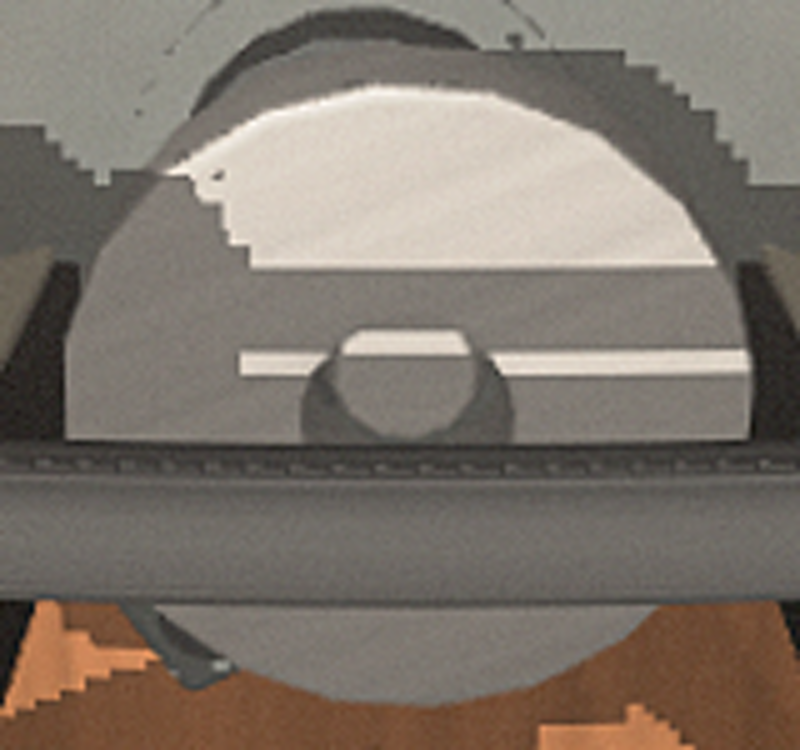

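```bash
python3 -m creep '[{"dx":0,"dy":0.001,"dz":0,"rx":0,"ry":0,"rz":0,"gripper":0.3},{"dx":0,"dy":0.002,"dz":0,"rx":0,"ry":0,"rz":0,"gripper":0.3},{"dx":0,"dy":0.003,"dz":0,"rx":0,"ry":0,"rz":0,"gripper":0.3},{"dx":0,"dy":0.005,"dz":0,"rx":0,"ry":0,"rz":0,"gripper":0.3},{"dx":0,"dy":0.007,"dz":0,"rx":0,"ry":0,"rz":0,"gripper":0.3},{"dx":0,"dy":0.007,"dz":0,"rx":0,"ry":0,"rz":0,"gripper":0.3}]'
python3 - <<'E'
from h import *
for i in range(2):
  s=status.observe(); print(s['time'],np.round(s['tool_pos'],4),np.round(s['tool_rot'],4),np.round(s['contact_force'],2),s['torque'])
  p,d=read_camera('wrist')
E
```

```text
time: 7.6
tool_pos: [0.5823, 0.2497, 0.0864]
tool_rot: [-1.571, 0.001, 0.0]
contact_force: [0.3, 0.6, -3.5]
opening: 0.0604
7.6 [0.5823 0.2497 0.0864] [-1.571e+00  5.000e-04  0.000e+00] [ 0.28  0.62 -3.48] [-0.06954075 -0.0885891   0.01322251]
7.65 [0.5824 0.2497 0.0865] [-1.571e+00  2.000e-04 -0.000e+00] [ 0.55 -0.25 -3.77] [ 0.00337758 -0.11012568 -0.00661706]
```

```bash
python3 -m creep '[{"dx":0,"dy":0.003,"dz":0,"rx":0,"ry":0,"rz":0,"gripper":0.3},{"dx":0,"dy":0.006,"dz":0,"rx":0,"ry":0,"rz":0,"gripper":0.3},{"dx":0,"dy":0.009,"dz":0,"rx":0,"ry":0,"rz":0,"gripper":0.3},{"dx":0,"dy":0.012,"dz":0,"rx":0,"ry":0,"rz":0,"gripper":0.3},{"dx":0,"dy":0.015,"dz":0,"rx":0,"ry":0,"rz":0,"gripper":0.3},{"dx":0,"dy":0.018,"dz":0,"rx":0,"ry":0,"rz":0,"gripper":0.3}]'
python3 -m creep '[{"dx":0,"dy":0.003,"dz":0,"rx":0,"ry":0,"rz":0,"gripper":0.3},{"dx":0,"dy":0.006,"dz":0,"rx":0,"ry":0,"rz":0,"gripper":0.3},{"dx":0,"dy":0.009,"dz":0,"rx":0,"ry":0,"rz":0,"gripper":0.3},{"dx":0,"dy":0.012,"dz":0,"rx":0,"ry":0,"rz":0,"gripper":0.3},{"dx":0,"dy":0.015,"dz":0,"rx":0,"ry":0,"rz":0,"gripper":0.3},{"dx":0,"dy":0.017,"dz":0,"rx":0,"ry":0,"rz":0,"gripper":0.3},{"dx":0,"dy":0.017,"dz":0,"rx":0,"ry":0,"rz":0,"gripper":0.3}]'
```

```text
time: 8.45
tool_pos: [0.5824, 0.2498, 0.0685]
tool_rot: [-1.571, -0.0, 0.0]
contact_force: [0.0, 0.1, -3.6]
opening: 0.0606
time: 9.32
tool_pos: [0.5823, 0.2497, 0.0515]
tool_rot: [-1.571, 0.0, 0.0]
contact_force: [-1.0, 0.1, -3.2]
opening: 0.0608
```

```bash
python3 -m creep '[{"dx":0,"dy":0.001,"dz":0,"rx":0,"ry":0,"rz":0,"gripper":0.3},{"dx":0,"dy":0.002,"dz":0,"rx":0,"ry":0,"rz":0,"gripper":0.3},{"dx":0,"dy":0.0025,"dz":0,"rx":0,"ry":0,"rz":0,"gripper":0.3},{"dx":0,"dy":0.003,"dz":0,"rx":0,"ry":0,"rz":0,"gripper":0.3},{"dx":0,"dy":0.0033,"dz":0,"rx":0,"ry":0,"rz":0,"gripper":0.3},{"dx":0,"dy":0.0033,"dz":0,"rx":0,"ry":0,"rz":0,"gripper":0.3}]'
```

```text
time: 10.07
tool_pos: [0.5825, 0.2497, 0.0484]
tool_rot: [-1.571, -0.0, -0.0]
contact_force: [-0.0, -0.2, -3.0]
opening: 0.0605
```

```bash
python3 -m creep '[{"dx":0,"dy":0.0004,"dz":0,"rx":0,"ry":0,"rz":0,"gripper":0.3},{"dx":0,"dy":0.0008,"dz":0,"rx":0,"ry":0,"rz":0,"gripper":0.3},{"dx":0,"dy":0.0008,"dz":0,"rx":0,"ry":0,"rz":0,"gripper":0.3}]'
```

```text
time: 10.45
tool_pos: [0.5825, 0.2498, 0.0478]
tool_rot: [-1.571, -0.0, -0.0]
contact_force: [-0.9, 0.1, -0.0]
opening: 0.0608
```

```bash
python3 -m creep '[{"dx":0,"dy":0,"dz":0,"rx":0,"ry":0,"rz":0,"gripper":0.75},{"dx":0,"dy":0,"dz":0,"rx":0,"ry":0,"rz":0,"gripper":0.85},{"dx":0,"dy":0,"dz":0,"rx":0,"ry":0,"rz":0,"gripper":1},{"dx":0,"dy":0,"dz":0,"rx":0,"ry":0,"rz":0,"gripper":1},{"dx":0,"dy":-0.05,"dz":0,"rx":0,"ry":0,"rz":0,"gripper":1},{"dx":0,"dy":-0.1,"dz":0,"rx":0,"ry":0,"rz":0,"gripper":1},{"dx":-0.01,"dy":-0.1,"dz":-0.05,"rx":0,"ry":0,"rz":0,"gripper":1},{"dx":-0.02,"dy":-0.1,"dz":-0.11,"rx":0,"ry":0,"rz":0,"gripper":1},{"dx":-0.028,"dy":-0.1,"dz":-0.17,"rx":0,"ry":0,"rz":0,"gripper":1},{"dx":-0.028,"dy":-0.1,"dz":-0.23,"rx":0,"ry":0,"rz":0,"gripper":1},{"dx":-0.028,"dy":-0.1,"dz":-0.29,"rx":0,"ry":0,"rz":0,"gripper":1},{"dx":-0.028,"dy":-0.1,"dz":-0.35,"rx":0,"ry":0,"rz":0,"gripper":1},{"dx":-0.028,"dy":-0.1,"dz":-0.3645,"rx":0,"ry":0,"rz":0,"gripper":1},{"dx":-0.028,"dy":-0.05,"dz":-0.3645,"rx":0,"ry":0,"rz":0,"gripper":1},{"dx":-0.028,"dy":0,"dz":-0.3645,"rx":0,"ry":0,"rz":0,"gripper":1},{"dx":-0.028,"dy":0.013,"dz":-0.3645,"rx":0,"ry":0,"rz":0,"gripper":1},{"dx":-0.028,"dy":0.013,"dz":-0.3645,"rx":0,"ry":0,"rz":0,"gripper":1}]'
python3 - <<'E'
from h import *
s=status.observe(); print(s['time'],np.round(s['tool_pos'],4),np.round(s['tool_rot'],4),np.round(s['contact_force'],2))
for n in ['wrist','side','top']:
  p,d=read_camera(n); cv2.imwrite(f'pics/{n}7.png',p[:,:,::-1]); np.save(f'{n}7.npy',d)
p=cv2.imread('pics/side7.png')[140:230,190:320]; q=cv2.imread('pics/top7.png')[190:280,130:260]
cv2.imwrite('pics/7c.png',cv2.resize(np.vstack([p,q]),None,fx=3.3,fy=3.3,interpolation=cv2.INTER_CUBIC))
E
```

```text
time: 12.58
tool_pos: [0.5546, -0.1142, 0.0347]
tool_rot: [-1.571, 0.001, 0.001]
contact_force: [-0.0, -0.6, 0.3]
opening: 0.0915
12.575 [ 0.5546 -0.1142  0.0347] [-1.5705e+00  6.0000e-04  6.0000e-04] [-0.05 -0.61  0.35]
```

View pics/wrist7.png

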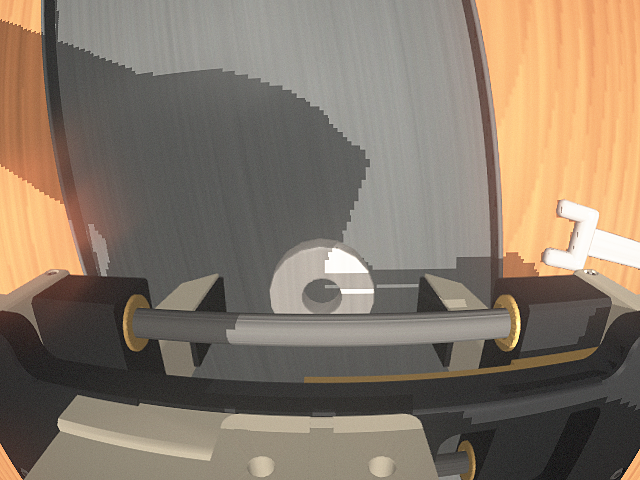

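View pics/7c.png

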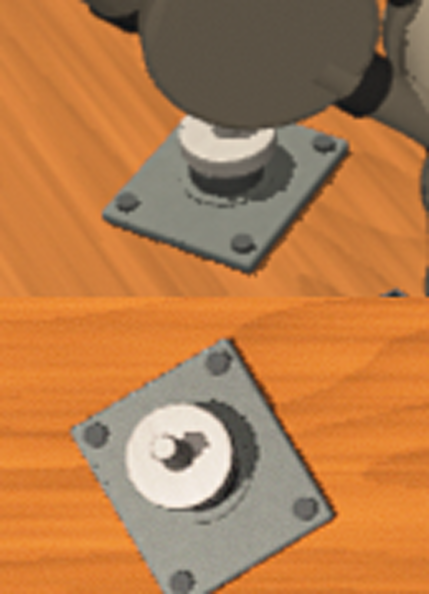

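```bash
python3 -m creep '[{"dx":0,"dy":0.006,"dz":0,"rx":0,"ry":0,"rz":0,"gripper":1},{"dx":0,"dy":0.0115,"dz":0,"rx":0,"ry":0,"rz":0,"gripper":1},{"dx":0,"dy":0.0115,"dz":0,"rx":0,"ry":0,"rz":0,"gripper":0.7},{"dx":0,"dy":0.0115,"dz":0,"rx":0,"ry":0,"rz":0,"gripper":0.5},{"dx":0,"dy":0.0115,"dz":0,"rx":0,"ry":0,"rz":0,"gripper":0.3},{"dx":0,"dy":0.0115,"dz":0,"rx":0,"ry":0,"rz":0,"gripper":0.2},{"dx":0,"dy":0.0115,"dz":0,"rx":0,"ry":0,"rz":0,"gripper":0.2}]' 20
python3 - <<'E'
from h import *
s=status.observe(); print(s['time'],np.round(s['tool_pos'],4),np.round(s['tool_rot'],4),np.round(s['contact_force'],2))
E
```

```text
time: 13.6
tool_pos: [0.5545, -0.1148, 0.0232]
tool_rot: [-1.571, -0.0, -0.0]
contact_force: [0.3, -0.4, -0.1]
opening: 0.0499
13.6 [ 0.5545 -0.1148  0.0232] [-1.571e+00 -3.000e-04 -0.000e+00] [ 0.33 -0.36 -0.11]
```

```bash
python3 -m creep '[{"dx":0,"dy":-0.03,"dz":0,"rx":0,"ry":0,"rz":0,"gripper":0.2},{"dx":0,"dy":-0.09,"dz":0,"rx":0,"ry":0,"rz":0,"gripper":0.2},{"dx":0,"dy":-0.105,"dz":0.04,"rx":0,"ry":0,"rz":0,"gripper":0.2},{"dx":0.01,"dy":-0.105,"dz":0.1,"rx":0,"ry":0,"rz":0,"gripper":0.2},{"dx":0.02,"dy":-0.105,"dz":0.16,"rx":0,"ry":0,"rz":0,"gripper":0.2},{"dx":0.028,"dy":-0.105,"dz":0.22,"rx":0,"ry":0,"rz":0,"gripper":0.2},{"dx":0.028,"dy":-0.105,"dz":0.28,"rx":0,"ry":0,"rz":0,"gripper":0.2},{"dx":0.028,"dy":-0.105,"dz":0.33,"rx":0,"ry":0,"rz":0,"gripper":0.2},{"dx":0.028,"dy":-0.105,"dz":0.355,"rx":0,"ry":0,"rz":0,"gripper":0.2},{"dx":0.028,"dy":-0.105,"dz":0.3646,"rx":0,"ry":0,"rz":0,"gripper":0.2},{"dx":0.028,"dy":-0.09,"dz":0.3646,"rx":0,"ry":0,"rz":0,"gripper":0.2},{"dx":0.028,"dy":-0.081,"dz":0.3646,"rx":0,"ry":0,"rz":0,"gripper":0.2},{"dx":0.028,"dy":-0.081,"dz":0.3646,"rx":0,"ry":0,"rz":0,"gripper":0.2},{"dx":0.028,"dy":-0.081,"dz":0.3646,"rx":0,"ry":0,"rz":0,"gripper":0.2}]'
python3 - <<'E'
from h import *
s=status.observe(); print(s['time'],np.round(s['tool_pos'],4),np.round(s['tool_rot'],4),np.round(s['contact_force'],2))
p,d=read_camera('wrist')
cv2.imwrite('pics/w8c.png',cv2.resize(p[225:375,240:400,::-1],None,fx=5,fy=5,interpolation=cv2.INTER_CUBIC))
E
```

```text
time: 15.35
tool_pos: [0.5828, 0.2491, 0.1042]
tool_rot: [-1.571, -0.0, -0.001]
contact_force: [0.9, 0.2, -1.5]
opening: 0.0499
15.35 [0.5828 0.2491 0.1042] [-1.5709e+00 -2.0000e-04 -1.1000e-03] [ 0.88  0.19 -1.52]
```

View pics/w8c.png

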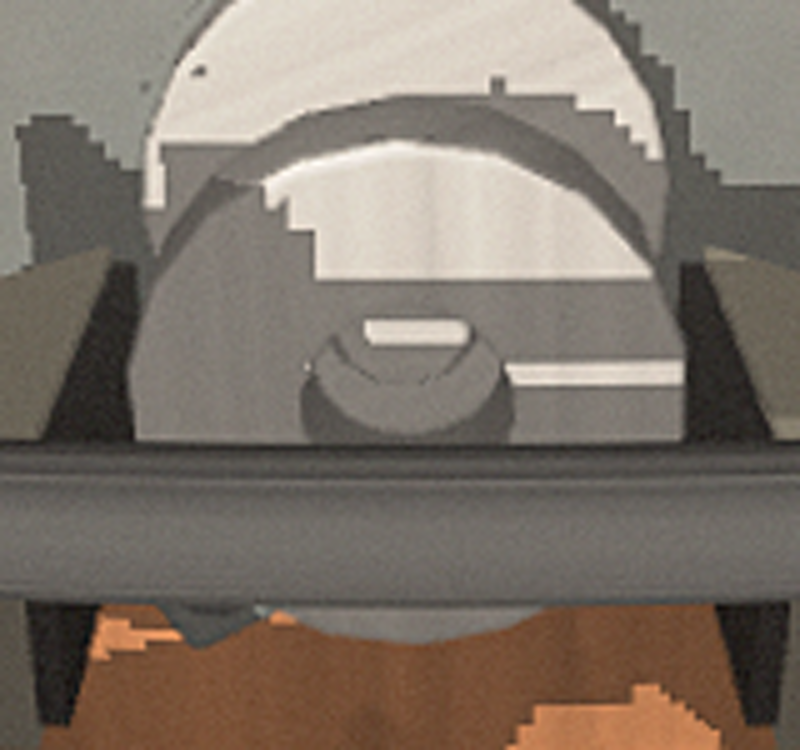

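```bash
python3 -m creep '[{"dx":-0.0002,"dy":0.003,"dz":0,"rx":0,"ry":0,"rz":0,"gripper":0.2},{"dx":-0.0002,"dy":0.005,"dz":0,"rx":0,"ry":0,"rz":0,"gripper":0.2},{"dx":-0.0002,"dy":0.0065,"dz":0,"rx":0,"ry":0,"rz":0,"gripper":0.2},{"dx":-0.0002,"dy":0.0072,"dz":0,"rx":0,"ry":0,"rz":0,"gripper":0.2},{"dx":-0.0002,"dy":0.0078,"dz":0,"rx":0,"ry":0,"rz":0,"gripper":0.2},{"dx":-0.0002,"dy":0.0078,"dz":0,"rx":0,"ry":0,"rz":0,"gripper":0.2}]'
```

```text
time: 16.15
tool_pos: [0.5822, 0.2499, 0.0963]
tool_rot: [-1.571, 0.0, -0.0]
contact_force: [-0.6, 0.6, -2.1]
opening: 0.0496
```

```bash
python3 -m creep '[{"dx":0,"dy":0.0007,"dz":-0.0003,"rx":0,"ry":0,"rz":0,"gripper":0.2},{"dx":0,"dy":0.0014,"dz":-0.0005,"rx":0,"ry":0,"rz":0,"gripper":0.2},{"dx":0,"dy":0.0021,"dz":-0.0005,"rx":0,"ry":0,"rz":0,"gripper":0.2},{"dx":0,"dy":0.0028,"dz":-0.0005,"rx":0,"ry":0,"rz":0,"gripper":0.2},{"dx":0,"dy":0.0028,"dz":-0.0005,"rx":0,"ry":0,"rz":0,"gripper":0.2}]'
python3 - <<'E'
from h import *
s=status.observe(); print(s['time'],np.round(s['tool_pos'],4),np.round(s['tool_rot'],4),np.round(s['contact_force'],2),s['torque'])
p,d=read_camera('wrist')
cv2.imwrite('pics/w9c.png',cv2.resize(p[225:375,240:400,::-1],None,fx=5,fy=5,interpolation=cv2.INTER_CUBIC))
E
```

```text
time: 16.77
tool_pos: [0.5822, 0.2493, 0.0934]
tool_rot: [-1.571, 0.0, 0.0]
contact_force: [-0.4, 0.6, -2.1]
opening: 0.0501
16.775 [0.5822 0.2493 0.0934] [-1.571e+00  2.000e-04  1.000e-04] [-0.37  0.56 -2.07] [-0.00881428 -0.08280115 -0.01962614]
```

View pics/w9c.png

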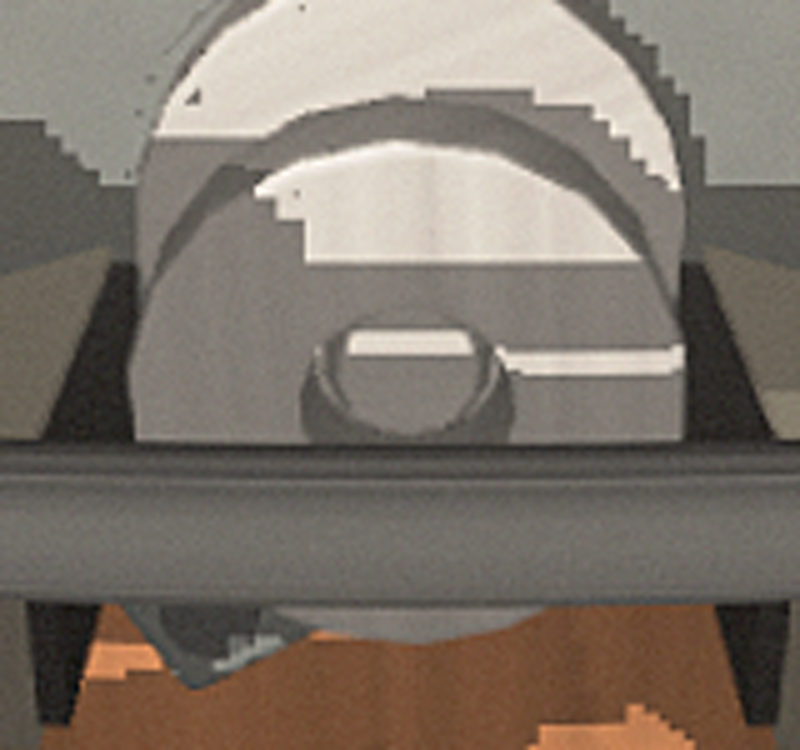

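```bash
python3 -m creep '[{"dx":0,"dy":0.001,"dz":0,"rx":0,"ry":0,"rz":0,"gripper":0.2},{"dx":0,"dy":0.002,"dz":0,"rx":0,"ry":0,"rz":0,"gripper":0.2},{"dx":0,"dy":0.004,"dz":0,"rx":0,"ry":0,"rz":0,"gripper":0.2},{"dx":0,"dy":0.006,"dz":0,"rx":0,"ry":0,"rz":0,"gripper":0.2},{"dx":0,"dy":0.008,"dz":0,"rx":0,"ry":0,"rz":0,"gripper":0.2},{"dx":0,"dy":0.010,"dz":0,"rx":0,"ry":0,"rz":0,"gripper":0.2}]'
python3 -m creep '[{"dx":0,"dy":0.003,"dz":0,"rx":0,"ry":0,"rz":0,"gripper":0.2},{"dx":0,"dy":0.006,"dz":0,"rx":0,"ry":0,"rz":0,"gripper":0.2},{"dx":0,"dy":0.009,"dz":0,"rx":0,"ry":0,"rz":0,"gripper":0.2},{"dx":0,"dy":0.012,"dz":0,"rx":0,"ry":0,"rz":0,"gripper":0.2},{"dx":0,"dy":0.015,"dz":0,"rx":0,"ry":0,"rz":0,"gripper":0.2},{"dx":0,"dy":0.0175,"dz":0,"rx":0,"ry":0,"rz":0,"gripper":0.2},{"dx":0,"dy":0.0175,"dz":0,"rx":0,"ry":0,"rz":0,"gripper":0.2}]'
```

```text
time: 17.58
tool_pos: [0.5822, 0.2493, 0.0833]
tool_rot: [-1.571, 0.0, -0.0]
contact_force: [0.5, 0.5, -1.5]
opening: 0.0496
time: 18.45
tool_pos: [0.5821, 0.2493, 0.0657]
tool_rot: [-1.571, 0.0, -0.0]
contact_force: [0.5, 0.5, -1.3]
opening: 0.0496
```

```bash
python3 -m creep '[{"dx":0,"dy":0.001,"dz":0,"rx":0,"ry":0,"rz":0,"gripper":0.2},{"dx":0,"dy":0.0016,"dz":0,"rx":0,"ry":0,"rz":0,"gripper":0.2},{"dx":0,"dy":0.002,"dz":0,"rx":0,"ry":0,"rz":0,"gripper":0.2},{"dx":0,"dy":0.0024,"dz":0,"rx":0,"ry":0,"rz":0,"gripper":0.2},{"dx":0,"dy":0.0024,"dz":0,"rx":0,"ry":0,"rz":0,"gripper":0.2}]'
python3 - <<'E'
from h import *
for i in range(2):
  s=status.observe(); print(s['time'],np.round(s['tool_pos'],4),np.round(s['contact_force'],2),s['torque']); read_camera('top')
E
```

```text
time: 19.08
tool_pos: [0.5822, 0.2493, 0.0636]
tool_rot: [-1.571, 0.0, 0.0]
contact_force: [-0.1, 0.3, -2.0]
opening: 0.0498
19.075 [0.5822 0.2493 0.0636] [-0.11  0.28 -1.98] [ 0.00857291 -0.12491312  0.02384372]
19.125 [0.5822 0.2494 0.0636] [-0.86 -0.83 -1.7 ] [-0.00572876 -0.11660358  0.01725792]
```

```bash
python3 -m creep '[{"dx":0,"dy":0.0003,"dz":0,"rx":0,"ry":0,"rz":0,"gripper":0.2},{"dx":0,"dy":0.0006,"dz":0,"rx":0,"ry":0,"rz":0,"gripper":0.2},{"dx":0,"dy":0.0006,"dz":0,"rx":0,"ry":0,"rz":0,"gripper":0.2}]'
```

```text
time: 19.55
tool_pos: [0.5823, 0.2494, 0.0632]
tool_rot: [-1.571, -0.0, 0.0]
contact_force: [-1.0, -0.0, -0.6]
opening: 0.0499
```

```bash
python3 -m creep '[{"dx":0,"dy":0,"dz":0,"rx":0,"ry":0,"rz":0,"gripper":0.65},{"dx":0,"dy":0,"dz":0,"rx":0,"ry":0,"rz":0,"gripper":0.8},{"dx":0,"dy":0,"dz":0,"rx":0,"ry":0,"rz":0,"gripper":0.9},{"dx":0,"dy":0,"dz":0,"rx":0,"ry":0,"rz":0,"gripper":0.9},{"dx":0,"dy":-0.05,"dz":0,"rx":0,"ry":0,"rz":0,"gripper":0.9},{"dx":0,"dy":-0.08,"dz":0,"rx":0,"ry":0,"rz":0,"gripper":0.9},{"dx":0,"dy":-0.08,"dz":-0.06,"rx":0,"ry":0,"rz":0,"gripper":0.9},{"dx":0,"dy":-0.08,"dz":-0.12,"rx":0,"ry":0,"rz":0,"gripper":0.9},{"dx":0,"dy":-0.08,"dz":-0.18,"rx":0,"ry":0,"rz":0,"gripper":0.9},{"dx":0,"dy":-0.08,"dz":-0.24,"rx":0,"ry":0,"rz":0,"gripper":0.9},{"dx":-0.01,"dy":-0.08,"dz":-0.30,"rx":0,"ry":0,"rz":0,"gripper":0.9},{"dx":-0.013,"dy":-0.08,"dz":-0.36,"rx":0,"ry":0,"rz":0,"gripper":0.9},{"dx":-0.013,"dy":-0.08,"dz":-0.42,"rx":0,"ry":0,"rz":0,"gripper":0.9},{"dx":-0.013,"dy":-0.08,"dz":-0.47,"rx":0,"ry":0,"rz":0,"gripper":0.9},{"dx":-0.013,"dy":-0.08,"dz":-0.492,"rx":0,"ry":0,"rz":0,"gripper":0.9},{"dx":-0.013,"dy":-0.02,"dz":-0.492,"rx":0,"ry":0,"rz":0,"gripper":0.9},{"dx":-0.013,"dy":0.029,"dz":-0.492,"rx":0,"ry":0,"rz":0,"gripper":0.9},{"dx":-0.013,"dy":0.029,"dz":-0.492,"rx":0,"ry":0,"rz":0,"gripper":0.9},{"dx":-0.013,"dy":0.029,"dz":-0.492,"rx":0,"ry":0,"rz":0,"gripper":0.9}]'
python3 - <<'E'
from h import *
s=status.observe(); print(s['time'],np.round(s['tool_pos'],4),np.round(s['tool_rot'],4),np.round(s['contact_force'],2))
for n in ['wrist','side','top']:
  p,d=read_camera(n); cv2.imwrite(f'pics/{n}10.png',p[:,:,::-1])
p=cv2.imread('pics/side10.png')[140:230,190:320]; q=cv2.imread('pics/top10.png')[190:280,130:260]
cv2.imwrite('pics/10c.png',cv2.resize(np.vstack([p,q]),None,fx=3.3,fy=3.3,interpolation=cv2.INTER_CUBIC))
E
```

```text
time: 21.92
tool_pos: [0.5705, -0.2426, 0.0359]
tool_rot: [-1.572, -0.002, 0.001]
contact_force: [-0.4, -0.2, 0.3]
opening: 0.0824
21.925 [ 0.5705 -0.2426  0.0359] [-1.572e+00 -2.200e-03  7.000e-04] [-0.41 -0.21  0.25]
```

View pics/wrist10.png

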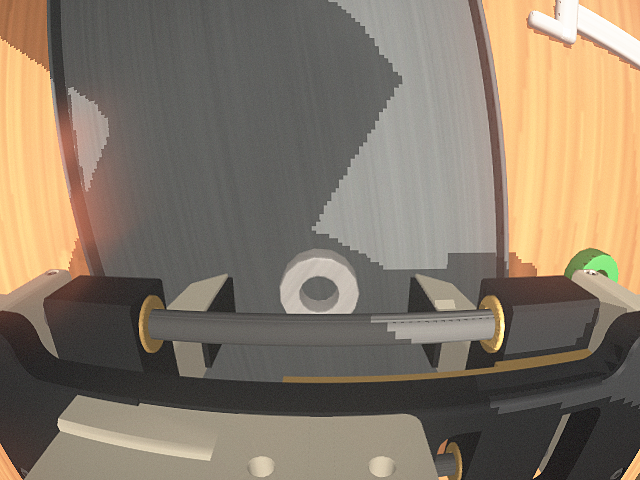

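View pics/10c.png

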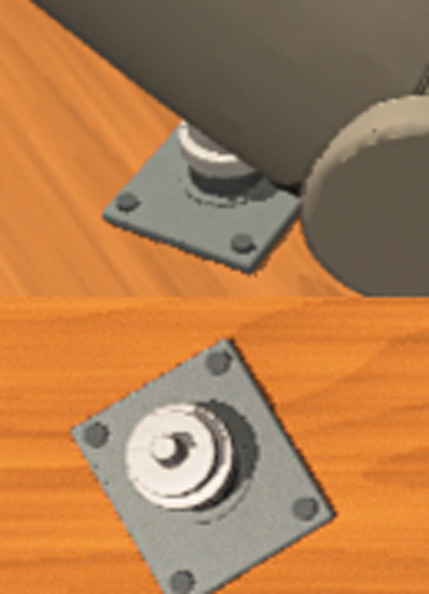

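```bash
python3 -m creep '[{"dx":0,"dy":0.006,"dz":0,"rx":0,"ry":0,"rz":0,"gripper":0.9},{"dx":0,"dy":0.011,"dz":0,"rx":0,"ry":0,"rz":0,"gripper":0.9},{"dx":0,"dy":0.011,"dz":0,"rx":0,"ry":0,"rz":0,"gripper":0.6},{"dx":0,"dy":0.011,"dz":0,"rx":0,"ry":0,"rz":0,"gripper":0.4},{"dx":0,"dy":0.011,"dz":0,"rx":0,"ry":0,"rz":0,"gripper":0.2},{"dx":0,"dy":0.011,"dz":0,"rx":0,"ry":0,"rz":0,"gripper":0.1},{"dx":0,"dy":0.011,"dz":0,"rx":0,"ry":0,"rz":0,"gripper":0.1},{"dx":0,"dy":0.011,"dz":0,"rx":0,"ry":0,"rz":0,"gripper":0.1}]' 20
python3 - <<'E'
from h import *
s=status.observe(); print(s['time'],np.round(s['tool_pos'],4),np.round(s['tool_rot'],4),np.round(s['contact_force'],2))
E
```

```text
time: 23.08
tool_pos: [0.5693, -0.2427, 0.0231]
tool_rot: [-1.571, -0.0, -0.0]
contact_force: [-0.0, 0.0, 0.5]
opening: 0.0369
23.075 [ 0.5693 -0.2427  0.0231] [-1.571e+00 -1.000e-04 -0.000e+00] [-0.03  0.02  0.49]
```

```bash
python3 -m creep '[{"dx":0,"dy":-0.03,"dz":0,"rx":0,"ry":0,"rz":0,"gripper":0.1},{"dx":0,"dy":-0.09,"dz":0,"rx":0,"ry":0,"rz":0,"gripper":0.1},{"dx":0,"dy":-0.115,"dz":0.04,"rx":0,"ry":0,"rz":0,"gripper":0.1},{"dx":0,"dy":-0.115,"dz":0.1,"rx":0,"ry":0,"rz":0,"gripper":0.1},{"dx":0,"dy":-0.115,"dz":0.16,"rx":0,"ry":0,"rz":0,"gripper":0.1},{"dx":0,"dy":-0.115,"dz":0.22,"rx":0,"ry":0,"rz":0,"gripper":0.1},{"dx":0.005,"dy":-0.115,"dz":0.28,"rx":0,"ry":0,"rz":0,"gripper":0.1},{"dx":0.01,"dy":-0.115,"dz":0.34,"rx":0,"ry":0,"rz":0,"gripper":0.1},{"dx":0.013,"dy":-0.115,"dz":0.4,"rx":0,"ry":0,"rz":0,"gripper":0.1},{"dx":0.013,"dy":-0.115,"dz":0.45,"rx":0,"ry":0,"rz":0,"gripper":0.1},{"dx":0.013,"dy":-0.115,"dz":0.48,"rx":0,"ry":0,"rz":0,"gripper":0.1},{"dx":0.013,"dy":-0.115,"dz":0.492,"rx":0,"ry":0,"rz":0,"gripper":0.1},{"dx":0.013,"dy":-0.1,"dz":0.492,"rx":0,"ry":0,"rz":0,"gripper":0.1},{"dx":0.013,"dy":-0.082,"dz":0.492,"rx":0,"ry":0,"rz":0,"gripper":0.1},{"dx":0.013,"dy":-0.082,"dz":0.492,"rx":0,"ry":0,"rz":0,"gripper":0.1},{"dx":0.013,"dy":-0.082,"dz":0.492,"rx":0,"ry":0,"rz":0,"gripper":0.1},{"dx":0.013,"dy":-0.082,"dz":0.492,"rx":0,"ry":0,"rz":0,"gripper":0.1}]'
python3 - <<'E'
from h import *
s=status.observe(); print(s['time'],np.round(s['tool_pos'],4),np.round(s['tool_rot'],4),np.round(s['contact_force'],2))
p,d=read_camera('wrist')
cv2.imwrite('pics/w11c.png',cv2.resize(p[225:375,240:400,::-1],None,fx=5,fy=5,interpolation=cv2.INTER_CUBIC))
E
```

```text
time: 25.2
tool_pos: [0.5827, 0.2491, 0.1056]
tool_rot: [-1.571, -0.001, -0.001]
contact_force: [0.1, -0.7, -0.8]
opening: 0.0368
25.2 [0.5827 0.2491 0.1056] [-1.5706e+00 -1.1000e-03 -6.0000e-04] [ 0.07 -0.67 -0.79]
```

View pics/w11c.png

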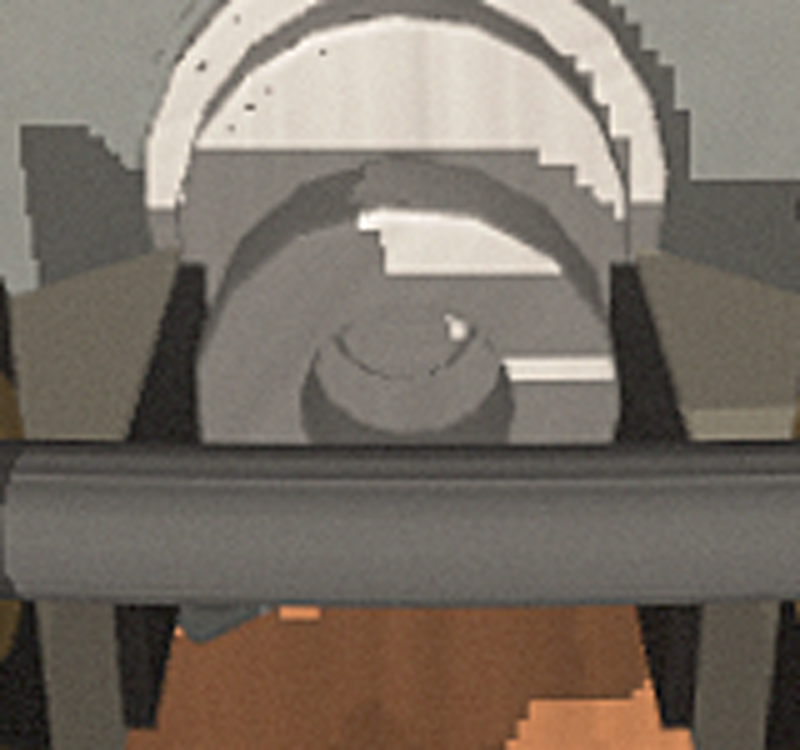

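```bash
python3 -m creep '[{"dx":0,"dy":0.003,"dz":0,"rx":0,"ry":0,"rz":0,"gripper":0.1},{"dx":0,"dy":0.006,"dz":0,"rx":0,"ry":0,"rz":0,"gripper":0.1},{"dx":0,"dy":0.007,"dz":0,"rx":0,"ry":0,"rz":0,"gripper":0.1},{"dx":0,"dy":0.008,"dz":0,"rx":0,"ry":0,"rz":0,"gripper":0.1},{"dx":0,"dy":0.0085,"dz":0,"rx":0,"ry":0,"rz":0,"gripper":0.1},{"dx":0,"dy":0.0085,"dz":0,"rx":0,"ry":0,"rz":0,"gripper":0.1}]'
```

```text
time: 26.0
tool_pos: [0.5823, 0.2494, 0.0965]
tool_rot: [-1.571, -0.0, 0.0]
contact_force: [0.1, 0.3, -0.1]
opening: 0.037
```

```bash
python3 -m creep '[{"dx":0,"dy":0.0007,"dz":0,"rx":0,"ry":0,"rz":0,"gripper":0.1},{"dx":0,"dy":0.0014,"dz":0,"rx":0,"ry":0,"rz":0,"gripper":0.1},{"dx":0,"dy":0.0021,"dz":0,"rx":0,"ry":0,"rz":0,"gripper":0.1},{"dx":0,"dy":0.0028,"dz":0,"rx":0,"ry":0,"rz":0,"gripper":0.1},{"dx":0,"dy":0.0028,"dz":0,"rx":0,"ry":0,"rz":0,"gripper":0.1}]'
python3 - <<'E'
from h import *
s=status.observe(); print(s['time'],np.round(s['tool_pos'],4),np.round(s['tool_rot'],4),np.round(s['contact_force'],2),s['torque'])
p,d=read_camera('wrist')
cv2.imwrite('pics/w12c.png',cv2.resize(p[225:375,240:400,::-1],None,fx=5,fy=5,interpolation=cv2.INTER_CUBIC))
E
```

```text
time: 26.62
tool_pos: [0.5822, 0.2493, 0.0936]
tool_rot: [-1.571, 0.0, 0.0]
contact_force: [-0.2, 0.6, -1.8]
opening: 0.0372
26.625 [0.5822 0.2493 0.0936] [-1.571e+00  1.000e-04  0.000e+00] [-0.18  0.65 -1.8 ] [-0.05166188 -0.1065024   0.00683838]
```

View pics/w12c.png

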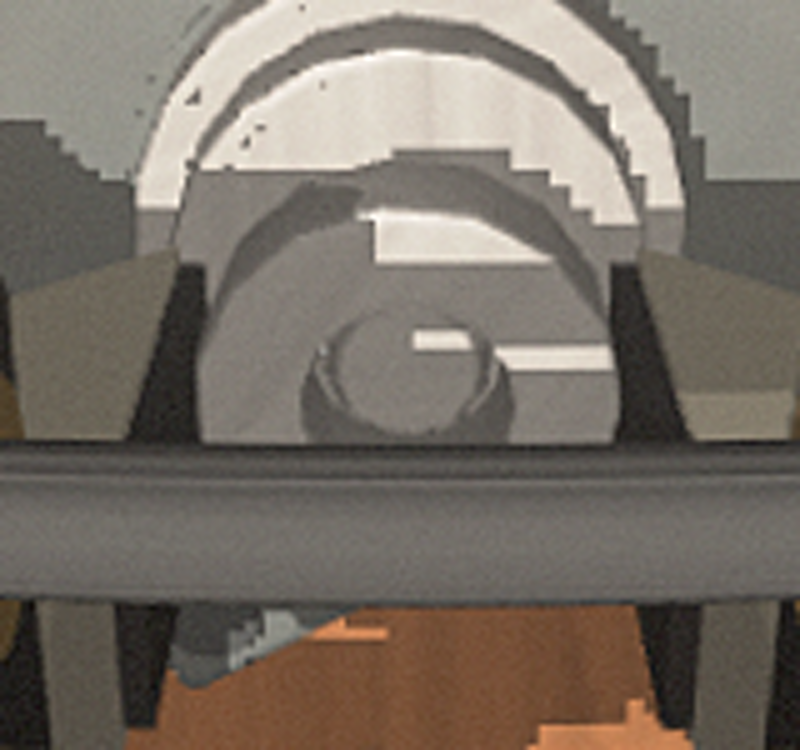

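```bash
python3 -m creep '[{"dx":0,"dy":0.001,"dz":0,"rx":0,"ry":0,"rz":0,"gripper":0.1},{"dx":0,"dy":0.002,"dz":0,"rx":0,"ry":0,"rz":0,"gripper":0.1},{"dx":0,"dy":0.004,"dz":0,"rx":0,"ry":0,"rz":0,"gripper":0.1},{"dx":0,"dy":0.006,"dz":0,"rx":0,"ry":0,"rz":0,"gripper":0.1},{"dx":0,"dy":0.008,"dz":0,"rx":0,"ry":0,"rz":0,"gripper":0.1},{"dx":0,"dy":0.0105,"dz":0,"rx":0,"ry":0,"rz":0,"gripper":0.1},{"dx":0,"dy":0.013,"dz":0,"rx":0,"ry":0,"rz":0,"gripper":0.1},{"dx":0,"dy":0.014,"dz":0,"rx":0,"ry":0,"rz":0,"gripper":0.1},{"dx":0,"dy":0.0145,"dz":0,"rx":0,"ry":0,"rz":0,"gripper":0.1},{"dx":0,"dy":0.0145,"dz":0,"rx":0,"ry":0,"rz":0,"gripper":0.1}]'
```

```text
time: 27.92
tool_pos: [0.5822, 0.2493, 0.0792]
tool_rot: [-1.571, 0.0, 0.0]
contact_force: [-0.0, -1.0, -1.1]
opening: 0.0371
```

```bash
python3 -m creep '[{"dx":0,"dy":0.0003,"dz":0,"rx":0,"ry":0,"rz":0,"gripper":0.1},{"dx":0,"dy":0.0006,"dz":0,"rx":0,"ry":0,"rz":0,"gripper":0.1},{"dx":0,"dy":0.0009,"dz":0,"rx":0,"ry":0,"rz":0,"gripper":0.1},{"dx":0,"dy":0.0009,"dz":0,"rx":0,"ry":0,"rz":0,"gripper":0.1}]'
python3 - <<'E'
from h import *
for i in range(2):
  s=status.observe(); print(s['time'],np.round(s['tool_pos'],4),np.round(s['contact_force'],2)); read_camera('top')
E
```

```text
time: 28.42
tool_pos: [0.5823, 0.2494, 0.0783]
tool_rot: [-1.571, -0.0, 0.0]
contact_force: [-0.1, -1.1, -0.3]
opening: 0.0372
28.425 [0.5823 0.2494 0.0783] [-0.09 -1.08 -0.33]
28.475 [0.5823 0.2493 0.0783] [ 0.74 -0.82 -0.29]
```

One more slight press, then release and retreat.

```bash
python3 -m creep '[{"dx":0,"dy":0.0003,"dz":0,"rx":0,"ry":0,"rz":0,"gripper":0.1},{"dx":0,"dy":0.0003,"dz":0,"rx":0,"ry":0,"rz":0,"gripper":0.1}]'
python3 -m creep '[{"dx":0,"dy":0.0003,"dz":0,"rx":0,"ry":0,"rz":0,"gripper":0.5},{"dx":0,"dy":0.0003,"dz":0,"rx":0,"ry":0,"rz":0,"gripper":0.7},{"dx":0,"dy":0,"dz":0,"rx":0,"ry":0,"rz":0,"gripper":0.9},{"dx":0,"dy":0,"dz":0,"rx":0,"ry":0,"rz":0,"gripper":0.9},{"dx":0,"dy":-0.04,"dz":0,"rx":0,"ry":0,"rz":0,"gripper":0.9},{"dx":0,"dy":-0.1,"dz":0,"rx":0,"ry":0,"rz":0,"gripper":0.9},{"dx":0,"dy":-0.1,"dz":-0.06,"rx":0,"ry":0,"rz":0,"gripper":0.9},{"dx":0,"dy":-0.1,"dz":-0.12,"rx":0,"ry":0,"rz":0,"gripper":0.9},{"dx":-0.03,"dy":-0.1,"dz":-0.18,"rx":0,"ry":0,"rz":0,"gripper":0.9},{"dx":-0.06,"dy":-0.1,"dz":-0.24,"rx":0,"ry":0,"rz":0,"gripper":0.9},{"dx":-0.09,"dy":-0.1,"dz":-0.3,"rx":0,"ry":0,"rz":0,"gripper":0.9},{"dx":-0.12,"dy":-0.1,"dz":-0.36,"rx":0,"ry":0,"rz":0,"gripper":0.9},{"dx":-0.12,"dy":-0.1,"dz":-0.42,"rx":0,"ry":0,"rz":0,"gripper":0.9},{"dx":-0.12,"dy":-0.1,"dz":-0.48,"rx":0,"ry":0,"rz":0,"gripper":0.9},{"dx":-0.12,"dy":-0.1,"dz":-0.54,"rx":0,"ry":0,"rz":0,"gripper":0.9},{"dx":-0.12,"dy":-0.1,"dz":-0.6,"rx":0,"ry":0,"rz":0,"gripper":0.9},{"dx":-0.12,"dy":-0.1,"dz":-0.6,"rx":0,"ry":0,"rz":0,"gripper":0.9},{"dx":-0.12,"dy":-0.1,"dz":-0.6,"rx":0,"ry":0,"rz":0,"gripper":0.9}]'
python3 - <<'E'
from h import *
for n in ['side','top']:
  p,d=read_camera(n); cv2.imwrite(f'pics/{n}13.png',p[:,:,::-1]); np.save(f'{n}13.npy',d)
p=cv2.imread('pics/side13.png')[140:230,190:320]; q=cv2.imread('pics/top13.png')[190:280,130:260]
cv2.imwrite('pics/13c.png',cv2.resize(np.vstack([p,q]),None,fx=3.3,fy=3.3,interpolation=cv2.INTER_CUBIC))
d=np.load('top13.npy')
g=[]
for v in range(222,256):
  for u in range(165,205):
    o,r=ray('top',u,v); g.append(o+r*d[v,u])
g=np.array(g); print(np.histogram(g[:,2],bins=np.arange(.005,.09,.003)))
E
```

```text
time: 28.78
tool_pos: [0.5823, 0.2493, 0.078]
tool_rot: [-1.571, -0.0, 0.0]
contact_force: [-0.1, -1.3, 0.4]
opening: 0.0372
time: 31.02
tool_pos: [0.4619, -0.3504, 0.1777]
tool_rot: [-1.57, 0.001, -0.001]
contact_force: [-1.0, 0.2, 0.2]
opening: 0.0823
(array([ 37, 200, 214,  36,   5,  11,   4,   8,   5,  12,  15,  26, 142,
        68,  14,   8,  33, 104,  67,  11,  10,  27, 156,  98,  35,   8,
         0,   0]), array([0.005, 0.008, 0.011, 0.014, 0.017, 0.02 , 0.023, 0.026, 0.029,
       0.032, 0.035, 0.038, 0.041, 0.044, 0.047, 0.05 , 0.053, 0.056,
       0.059, 0.062, 0.065, 0.068, 0.071, 0.074, 0.077, 0.08 , 0.083,
       0.086, 0.089]))
```

View pics/13c.png

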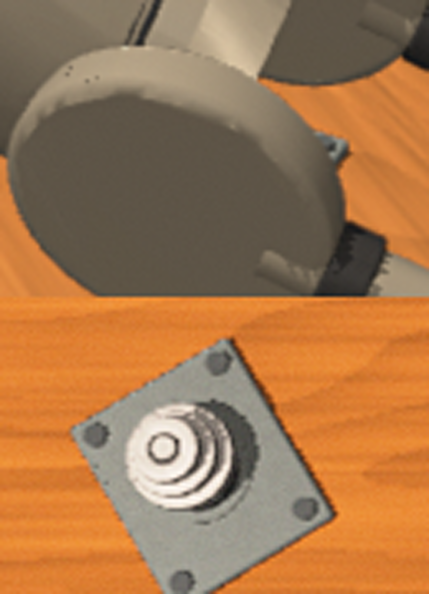

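View pics/side13.png

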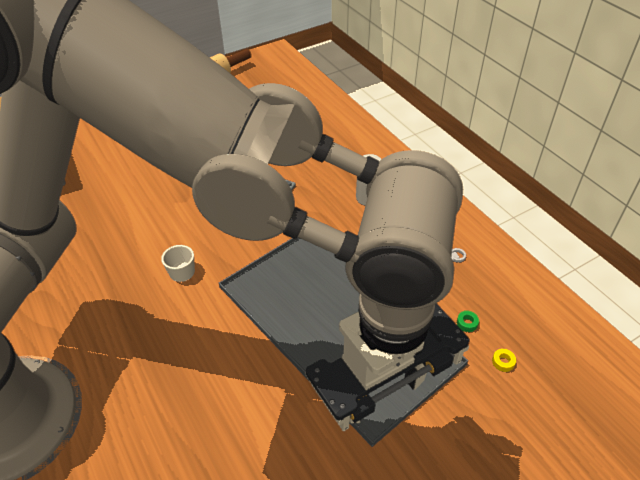

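Run:
```python
from h import *
a=cv2.imread('pics/top0.png').astype(int);b=cv2.imread('pics/top13.png').astype(int)
for nm,(u0,u1,v0,v1) in dict(can=(235,285,118,165),cup=(220,270,338,380),wrench=(340,380,112,198)).items(): print(nm,abs(a-b)[v0:v1,u0:u1].mean())
s=status.observe(); print(s['time'],np.abs(s['qvel']).max())
print(robot.hand_in())
```

```text
can 5.701276595744681
cup 5.302539682539683
wrench 6.182558139534883
31.125 0.012557402332937333
the job is handed in; nothing more can be done
None
```

All three spacers are on the spindle in the right order: widest at the bottom, then the middle one, then the smallest. I handed the job in at about 31 s.

- **Fitting:** I found the spindle with the overhead and wrist cameras. Through each spacer's hole I could see the spindle tip before lowering. I lowered each one in small steps. The force readings taken between steps showed only about 1 N sideways. Each spacer's weight came off the gripper at the expected height, and I released it there.
- **Final checks:** the overhead depth picture shows ring tops at about 43, 58 and 73 mm, which matches a fully seated stack. The overhead picture shows the rings stacked and flat around the spindle. The gripper was clear of everything and the arm was nearly still.
- **Wrench, can and cup:** before-and-after overhead pictures show only small differences at all three, so I take them as unmoved.
- **What was less certain:** the arm blocked the side camera's final view of the stack, so that check rests on the overhead view, its depth and the contact heights. The cameras disagreed by 1–3 mm on positions, and I corrected for that using the wrist view.

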